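Lay out the microscope optics on the mat

ROBOT

A 7-joint arm with a two-finger parallel gripper is mounted at the origin on the work surface. World frame = base frame: x ahead of the robot, y to its left, z up, the work surface at z = 0. Lengths are in m, angles in rad, forces in N, time in s.
With the tool pointing down it reaches from about 0.4 to 0.85 m from the base axis. Payload 4.4 kg.
Tool frame: the origin (TCP) lies at the very end of the fingers, on their centre line; the grasp point (between the pads) lies manip.tcp_to_grasp behind it (manip.tcp_to_grasp is the distance from the TCP to the grasp point, in m); x points along the fingers, y is the direction in which the jaws open and shut, and the axes are right-handed (so a half turn about x gives the same grasp; the last joint's range is limited). The gripper opens to 94 mm and grips with 3 to 60 N. Pads are 16 mm wide; open, the fingers measure 119 mm over their backs; the gripper's body (75 mm by 177 mm) begins 78 mm behind the grasp point.
Start: joints at [1.097, 0.628, 0.038, 1.517, -0.027, 0.996, -0.02], TCP at [0.258, -0.597, 0.166] pointing down, gripper open.
Joint ranges: [-3.06, 3.06], [-0.37, 2.12], [-1.25, 1.32], [0.18, 2.47], [-1.1, 4.24], [0.23, 1.98], [-2.94, 2.94]. Speed limits (rad/s): [2.57, 2.57, 3.14, 3.14, 3.14, 3.14, 3.14].

INTERFACE

Orientations are given as a rotation vector (axis times angle).
In Python, from rig import manip gives the robot as it stands. The module is installed in compiled form; this text tells all that it offers.
- The arm moves only by the tool play_rows, never from a script. Its argument "series" is one flat list of numbers, 5 for each row, row after row: the shift along the tool's x, y, z in m, then the turn about the tool's x in rad, then the closure, from 0 (fully open) to 1 (shut). A call has 1 to 12 rows; each row shifts and turns the commanded pose from where the row before left it, along the tool's axes as they then stand; what a row does not reach is not made up. A row lasts 1/8 s, in which the tool goes at most 62.5 mm and 10.7 degrees, less where a joint would pass 70% of its speed; a pose out of reach is approached as far as the arm can. A call with a gripper value outside its range is refused whole. The fingers move at their own pace and stop on an object; "newtons" is the grip in N (left out, the last holds). Time passes only in rows, so rows that do not move let the fingers close. It gives the time, the measured TCP pose, the force and the opening at its end, in the units of the state.
- manip.state(): the state, without advancing time (a new reading comes with each control period).
- manip.get_image(name): name is "side" or "top"; returns the picture (420x560x3 uint8, red, green, blue); there is no depth.
- manip.camera_params(name): a dict with "mtx" (3x3 intrinsics, pixels), "view" (4x4, takes a point from world to camera coordinates). Camera axes: x right, y down, z forward; pixel columns grow to the right and rows downward; lengths in m; the calibration is good to about 2 mm. A picture is of the moment at which its call begins. camera_params takes no time and is no camera call.
- manip.finish_job(): hands the job in, once; it reports no verdict.
The state is a dict: "t": time; "joint_positions": joint angles; "joint_velocities": joint speeds; "tau": joint torques, N m; "tool_pos": TCP position; "eef_rot": TCP orientation; "wrist_force": force on the tool from outside, world axes, zero at the start; "torque": the same for the moment, N m; "finger_gap": finger opening in m.
Only numpy, scipy, OpenCV 4.12 (cv2) and the standard library are available. Lean on these libraries where they do the work, as an engineer would, in place of code of your own. Each camera call takes 0.05 s, during which the arm holds its last target.

TASK

First draw the filter slider straight out of its module, keeping it level all the way, and lay it inside the oblong printed on the black mat. Then stand the three lenses upright in the mat's circles: the long objective next to the brown bottle, the eyepiece next to the tissue box, and the short objective between them in the middle circle. Set the lenses down, do not drop or tip them, and leave the bottle and the tissue box where they stand.

Things in the scene. Friction and masses are not known exactly. Their poses are not given: they have to be found in the camera images.
- mat: Black rubber mat, fixed, 170 (x) by 360 (y) by 4 mm; origin at centre of underside; at zero yaw x points away from the robot, y to its left. White outlines: three circles, 60 mm inside, centred at x -40, y -70, 0, +70 mm; behind them (further from the robot) an oblong 46 (x) by 140 (y) mm centred at x +52, y 0. Bench clutter nearby is under 90 mm high.
- housing: White filter module, fixed, a box 110 x 110 mm, 68 mm high, with a dark ring 68 mm across, 6 mm high on top. Origin at centre of underside. A level channel 32 mm wide, 11.5 mm high, floor at z 34 mm, 95 mm deep, opens only in its front face at x -55 mm (towards the robot). The slider comes out along the module's -x.
- slider: Filter slider, an 80 g aluminium bar 120 (x) by 30 (y) by 10 mm; origin at centre of the bar's underside. Black upright grip tab on its outer end: centred at x -46, y 0, 24 mm long (x), 10 mm thick (y), z 10 to 47 mm. Starts 72 to 82 mm deep in the channel, x axes parallel, tab in front of the module. On the mat it lies along the mat's y, either way round.
- long_objective: Long microscope objective, aluminium, standing upright: round barrel 34 mm diameter to z = 48 mm, then a cone to a 16 mm nose at 64 mm; a dark band round the barrel. The tallest of the three lenses. Origin at the centre of its underside.
- short_objective: Short microscope objective, aluminium, standing upright: round barrel 36 mm diameter to z = 32 mm, then a short cone to a wide flat 26 mm nose at 38 mm; a dark band round the barrel. The lowest of the three lenses. Origin at the centre of its underside.
- eyepiece: Eyepiece, standing upright: aluminium tube 32 mm diameter up to z = 24 mm, then a wider black head 42 mm diameter from z = 24 to 52 mm with a lens on top. Origin at the centre of its underside.
- bottle: Brown glass bottle with black cap, 34 mm diameter, 70 mm high, standing loose on one end of the mat (either), in line with the circles, 140 mm from the middle one. Not to be moved. Origin at centre of underside.
- tissue_box: Cardboard lens-tissue box, 60 x 46 mm, 45 mm high (a tissue shows 5 mm above it), standing loose on the other end of the mat, in line with the circles, 140 mm from the middle one. Not to be moved. Origin at centre of underside.
Not all that is in view belongs to the job. Leave any pink, turquoise or yellow look-alike of the slider alone.

How it is judged:
On the way:
1. the slider lies in the oblong on the mat, released (x of slider in the frame of mat between 0.04 and 0.064 m and y of slider in the frame of mat between -0.014 and 0.014 m and z of slider in the frame of mat between 0 and 0.008 m and angle between the x axis of slider and the y axis of mat, either way round below 0.2 rad and angle between slider's own z axis and vertical below 0.1 rad and contact force between the fingers and slider below 0.1 N and linear speed of slider below 0.02 m/s), for 0.2 s.
At the end, for the whole second after the job is handed in: Slider flat in the oblong (12 mm across, 14 mm along, 0.2 rad); each lens upright within 14 mm of its circle's centre in mat x and y: long objective in the end circle by the bottle, eyepiece in that by the tissue box, short objective in the middle; all released and at rest (all of step 1 and x of short_objective in the frame of mat between -0.054 and -0.026 m and y of short_objective in the frame of mat between -0.014 and 0.014 m and z of short_objective in the frame of mat between 0 and 0.008 m and ((y of bottle in the frame of mat above 0.08 m and x of long_objective in the frame of mat between -0.054 and -0.026 m and y of long_objective in the frame of mat between 0.056 and 0.084 m and z of long_objective in the frame of mat between 0 and 0.008 m and x of eyepiece in the frame of mat between -0.054 and -0.026 m and y of eyepiece in the frame of mat between -0.084 and -0.056 m and z of eyepiece in the frame of mat between 0 and 0.008 m) or (y of bottle in the frame of mat below -0.08 m and x of long_objective in the frame of mat between -0.054 and -0.026 m and y of long_objective in the frame of mat between -0.084 and -0.056 m and z of long_objective in the frame of mat between 0 and 0.008 m and x of eyepiece in the frame of mat between -0.054 and -0.026 m and y of eyepiece in the frame of mat between 0.056 and 0.084 m and z of eyepiece in the frame of mat between 0 and 0.008 m)) and angle between each of long_objective, short_objective, eyepiece's own z axis and vertical below 0.1 rad and linear speed of each of long_objective, short_objective, eyepiece below 0.02 m/s and contact force between the fingers and long_objective below 0.1 N and contact force between the fingers and short_objective below 0.1 N and contact force between the fingers and eyepiece below 0.1 N); the robot touches nothing.
It fails at once if the slider is tilted more than 0.35 rad (angle between slider's own z axis and vertical above 0.35 rad).
It fails at once if a lens is moved more than 50 mm before the slider lies on the mat's oblong (not (x of slider in the frame of mat between 0.022 and 0.082 m and y of slider in the frame of mat between -0.03 and 0.03 m and z of slider in the frame of mat between -0.006 and 0.014 m) and distance of any of long_objective, short_objective, eyepiece from where it was at the start of the episode above 0.05 m).
It fails at once if a lens is tipped over (0.6 rad) (angle between any of long_objective, short_objective, eyepiece's own z axis and vertical above 0.6 rad).
It fails at once if a lens is dropped or thrown (0.6 m/s without the fingers on it) ((linear speed of long_objective above 0.6 m/s and contact force between the fingers and long_objective below 0.05 N) or (linear speed of short_objective above 0.6 m/s and contact force between the fingers and short_objective below 0.05 N) or (linear speed of eyepiece above 0.6 m/s and contact force between the fingers and eyepiece below 0.05 N)).
It fails at once if the bottle or the tissue box is shifted by more than 20 mm (distance of any of bottle, tissue_box from where it was at the start of the episode above 0.02 m).
It also fails if it takes over 99 s, if anything falls off the work surface, if the arm or the gripper's body presses on something with over 40 N, if the wrist force passes 120 N, or if a joint passes its speed limit or range.

## Working session

There is one attempt and no reset: what is moved stays moved. The work goes in short steps, Python scripts to look and compute and a tool call to move; the robot and the scene stay as the last step left them, time stands still between calls to the robot, and variables do not carry over. Pictures are saved under pics/ and viewed, and the job is handed in when it is done.

Besides the shell and the picture viewer there is one more tool, called after "Call:" by a JSON object that holds its "op" and its "data". play_rows: Moves the arm, as the interface text tells. Its arguments: {"type":"object","properties":{"series":{"type":"array"},"newtons":{"type":"number"}},"required":["series"]}

```bash
ls; mkdir -p pics
python3 - <<'E'
from rig import manip
import cv2,numpy as np
print(manip.state()); print(manip.tcp_to_grasp)
for n in("side","top"):
    cv2.imwrite(f"pics/{n}0.png",cv2.cvtColor(manip.get_image(n),cv2.COLOR_RGB2BGR))
    p=manip.camera_params(n);print(n,np.round(p["mtx"],1).tolist(),np.round(p["view"],4).tolist())
E
```

```text
pics
{'t': 0.0, 'joint_positions': array([ 1.09719543,  0.62934739,  0.03843621,  1.51831585, -0.02700706,
        0.99631997, -0.01996574]), 'joint_velocities': array([-8.07899183e-04, -8.21505308e-04,  9.22380576e-04,  1.48252700e-03,
        8.47055262e-04,  1.04842569e-03, -7.68969966e-05]), 'tau': array([-2.57654274e-04, -5.49740982e+01,  1.14324823e+00, -1.86634523e+01,
       -5.23054262e-02,  2.38315930e-02,  1.84082610e-04]), 'tool_pos': array([ 0.25752854, -0.59601709,  0.16556996]), 'eef_rot': array([ 1.99732256,  0.41498274, -1.9981252 ]), 'wrist_force': array([ 0.33974247,  0.41439645, -0.46869786]), 'torque': array([-0.02361519, -0.00105017, -0.01124589]), 'finger_gap': 0.09373627295890968}
0.0188
side [[447.3, 0.0, 274.2], [0.0, 447.3, 209.6], [0.0, 0.0, 1.0]] [[-0.9818, -0.1893, -0.015, 0.4015], [-0.1075, 0.619, -0.778, 0.1757], [0.1565, -0.7622, -0.6281, 1.0149], [0.0, 0.0, 0.0, 1.0]]
top [[508.8, 0.0, 285.6], [0.0, 508.8, 217.2], [0.0, 0.0, 1.0]] [[0.0145, -0.9999, 0.0027, -0.1332], [-0.9882, -0.0147, -0.1522, 0.4725], [0.1523, -0.0004, -0.9883, 1.6288], [0.0, 0.0, 0.0, 1.0]]
```

View pics/side0.png

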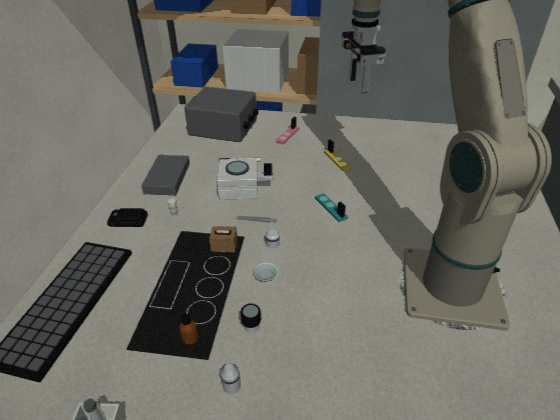

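View pics/top0.png

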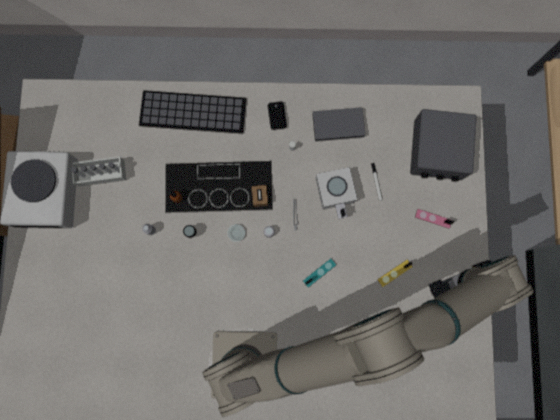

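Slider candidates in top/side: the tab at the white module (341,212 / 267,170), pink (433,218 / 288,133), yellow (395,272 / 336,158) and turquoise (320,272 / 332,207). I take the one in the module. Lens candidates in top: (149,228) tall silver, (190,231) black head, (269,231) low silver, (237,232) flat dish, (294,145) small white vial. Next step is enlarged crops to confirm.

Run:
```python
import cv2,numpy as np
t=cv2.imread("pics/top0.png");s=cv2.imread("pics/side0.png")
def crop(im,x,y,w,h,k,name):
    c=cv2.resize(im[y:y+h,x:x+w],None,fx=k,fy=k,interpolation=cv2.INTER_CUBIC)
    c=cv2.convertScaleAbs(c,alpha=1.6,beta=10)
    for i in range(0,w,10):
        cv2.putText(c,str(x+i),(i*k,8),0,0.3,(0,255,255),1); cv2.line(c,(i*k,10),(i*k,14),(0,255,255),1)
    for j in range(0,h,10):
        cv2.putText(c,str(y+j),(0,j*k+4),0,0.3,(0,255,255),1)
    cv2.imwrite("pics/"+name,c)
crop(t,140,155,145,90,5,"c1.png")
crop(t,310,160,60,65,9,"c2.png")
crop(s,200,145,85,70,8,"c3.png")
crop(s,130,220,160,180,3,"c4.png")
```

```text
(no output)
```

View pics/c1.png

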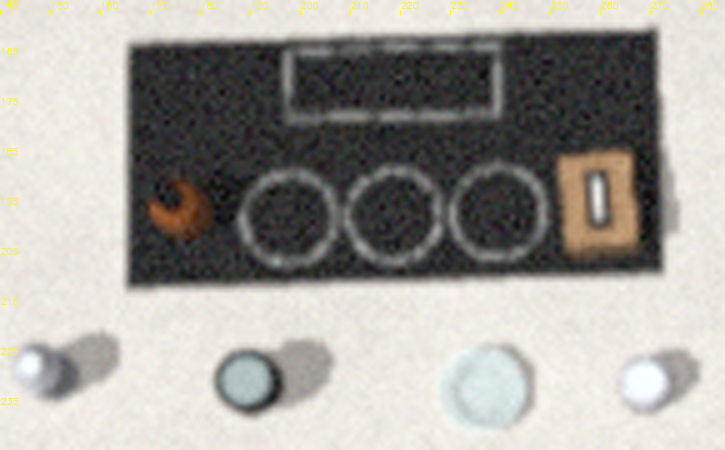

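View pics/c2.png

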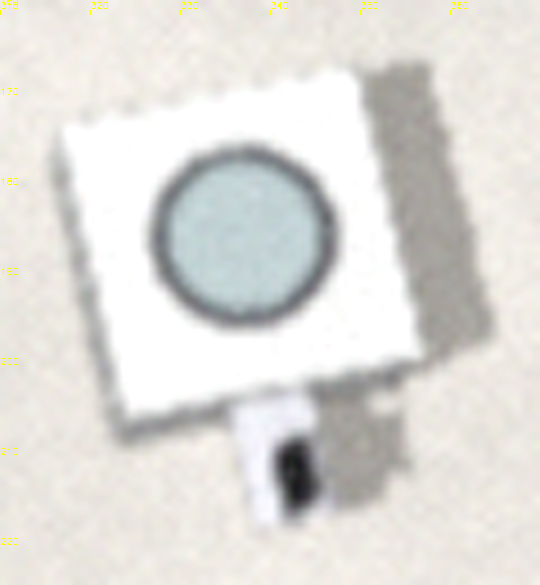

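View pics/c3.png

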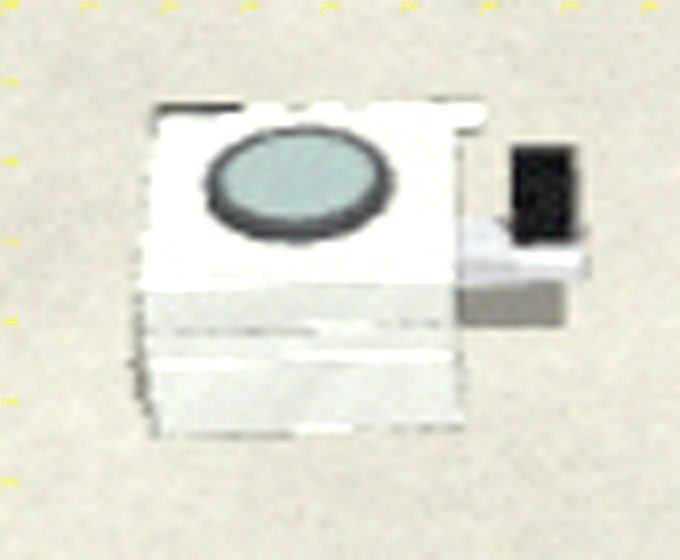

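View pics/c4.png

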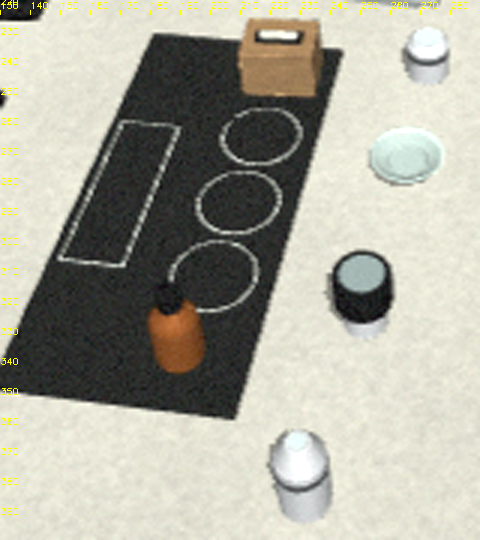

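```bash
cat > h.py <<'E'
import numpy as np,cv2
from rig import manip
P={n:manip.camera_params(n) for n in("side","top")}
def bp(n,u,v,z):
    p=P[n];V=np.array(p["view"]);R=V[:3,:3];c=-R.T@V[:3,3]
    d=R.T@np.linalg.solve(np.array(p["mtx"]),[u,v,1]);return c+d*(z-c[2])/d[2]
def pr(n,X):
    p=P[n];V=np.array(p["view"]);q=np.array(p["mtx"])@(V[:3,:3]@np.array(X)+V[:3,3]);return q[:2]/q[2]
def c2p(x,y,ox,oy,k): return ox+(x+.5)/k-.5, oy+(y+.5)/k-.5
E
python3 - <<'E'
from h import *
np.set_printoptions(precision=4,suppress=True)
def T(pts,o,k,n,z):
    a=np.array([bp(n,*c2p(x,y,*o,k),z)[:2] for x,y in pts]);return a
print("mat top corners"); m=T([(129,43),(657,30),(662,272),(128,287)],(140,155),5,"top",.004);print(m,m.mean(0),np.linalg.norm(np.diff(m,axis=0),axis=1))
print("mat side");m=T([(153,34),(343,49),(236,418),(0,390)],(130,220),3,"side",.004);print(m,m.mean(0),np.linalg.norm(np.diff(m,axis=0),axis=1))
print("circ top",T([(289,218),(395,216),(499,213)],(140,155),5,"top",.004))
print("circ side",T([(214,276),(238.5,203),(261.5,137)],(130,220),3,"side",.004))
print("oblong top",T([(289,43),(501,43),(499,118),(289,118)],(140,155),5,"top",.004))
print("oblong side",T([(122,121),(180,128),(125,266),(60,259)],(130,220),3,"side",.004))
h=T([(62,130),(355,70),(420,357),(125,418)],(310,160),9,"top",.068);print("house",h,h.mean(0),np.linalg.norm(np.diff(h,axis=0),axis=1))
d=(h[0]+h[1]-h[2]-h[3]);print("yaw x",np.arctan2(d[1],d[0]),"ring",T([(244,236)],(310,160),9,"top",.074))
d=h[0]-h[1]+h[3]-h[2];print("yaw from y",np.arctan2(-d[0],d[1]))
print("ring side",T([(296,175)],(200,145),8,"side",.074))
print("tab top blob",T([(296,458),(298,470)],(310,160),9,"top",.081))
print("tab side top edge",T([(511,147),(577,147)],(200,145),8,"side",.081))
print("bar end side z44",T([(582,245)],(200,145),8,"side",.044),"bar end top", T([(262,520)],(310,160),9,"top",.044))
print("bottle top cap",T([(167,197)],(140,155),5,"top",.07),"side base",T([(177,358)],(130,220),3,"side",.004))
print("tissue top",T([(598,200)],(140,155),5,"top",.045))
print("long top",T([(36,362)],(140,155),5,"top",.064),"side nose",T([(299,440)],(130,220),3,"side",.064),"base",T([(304,505)],(130,220),3,"side",.0))
print("eye top",T([(247,381)],(140,155),5,"top",.052),"side",T([(362,272)],(130,220),3,"side",.052))
print("short top",T([(643,383)],(140,155),5,"top",.038),"side",T([(428,38)],(130,220),3,"side",.038))
print("dish",T([(487,387)],(140,155),5,"top",.01))
E
```

```text
mat top corners
[[ 0.6586  0.2837]
 [ 0.6731 -0.0741]
 [ 0.5065 -0.0805]
 [ 0.4911  0.2759]] [0.5823 0.1013] [0.358  0.1667 0.3568]
mat side
[[ 0.6722 -0.0714]
 [ 0.5038 -0.0813]
 [ 0.4865  0.2785]
 [ 0.6482  0.2867]] [0.5777 0.1031] [0.1687 0.3602 0.1619]
circ top [[0.5395 0.1703]
 [0.542  0.0993]
 [0.5451 0.0296]]
circ side [[0.537  0.1707]
 [0.5403 0.1013]
 [0.5429 0.0316]]
oblong top [[0.6603 0.1753]
 [0.6624 0.0316]
 [0.6103 0.0314]
 [0.6082 0.1732]]
oblong side [[0.6599 0.0342]
 [0.6107 0.0335]
 [0.6036 0.1736]
 [0.6529 0.176 ]]
house [[ 0.6133 -0.2247]
 [ 0.6372 -0.3307]
 [ 0.5317 -0.3535]
 [ 0.5079 -0.2478]] [ 0.5725 -0.2891] [0.1087 0.1079 0.1084]
yaw x 0.21466251563587357 ring [[ 0.5738 -0.2898]]
yaw from y 0.22148684770585175
ring side [[ 0.5734 -0.2906]]
tab top blob [[ 0.4921 -0.3075]
 [ 0.4878 -0.3082]]
tab side top edge [[ 0.4989 -0.3108]
 [ 0.4756 -0.3148]]
bar end side z44 [[ 0.473  -0.3073]] bar end top [[ 0.4754 -0.2993]]
bottle top cap [[0.5396 0.2379]] side base [[0.54   0.2416]]
tissue top [[ 0.5468 -0.0388]]
long top [[0.4318 0.318 ]] side nose [[0.4273 0.3216]] base [[0.4278 0.3269]]
eye top [[0.423  0.1846]] side [[0.4218 0.1849]]
short top [[ 0.4273 -0.0704]] side [[ 0.4266 -0.0706]]
dish [[0.4266 0.0337]]
```

The c2/c3 crops confirm the choice: an uncoloured bar with a black tab sits in the module's front, with tab top ≈ (343,210) top and (268,163) side. Back-projected sizes agree with those given: mat 358×167, module 108×108 and circles 70 mm apart. Both cameras agree to about 3 mm. The bottle is on the mat's +y end. Next I work out the first move.

```bash
cat >> h.py <<'E'
from scipy.spatial.transform import Rotation as Ro
def plan(tgt,yaw=None,n=None,frac=0.055):
    """rows from measured pose to tgt; yaw = world angle of tool y (mod pi)"""
    s=manip.state();R=Ro.from_rotvec(s["eef_rot"]).as_matrix();p=np.array(s["tool_pos"])
    cur=np.arctan2(R[1,1],R[0,1])
    d=0 if yaw is None else (yaw-cur+np.pi/2)%np.pi-np.pi/2
    D=np.array(tgt)-p
    k=n or int(max(np.ceil(np.linalg.norm(D)/frac),np.ceil(abs(d)/0.18),1))
    print("pos",p.round(4),"xaxis",R[:,0].round(4),"yaw",round(cur,4),"dyaw",round(d,4),"D",D.round(4),"q7",s["joint_positions"][-1].round(3),"gap",round(s["finger_gap"],4),"F",np.round(s["wrist_force"],1),"t",s["t"])
    for i in range(k):
        Rk=Ro.from_rotvec([0,0,d*i/k]).as_matrix()@R
        print(",".join(f"{v:.4f}" for v in list(Rk.T@D/k)+[-d/k]))
E
python3 - <<'E'
from h import *
plan([0.487,-0.309,0.15],0.217+np.pi/2)
E
```

```text
pos [ 0.2575 -0.5961  0.1657] xaxis [-7.0e-04  1.5e-03 -1.0e+00] yaw -1.163 dyaw -0.1908 D [ 0.2295  0.2871 -0.0157] q7 -0.02 gap 0.0941 F [-0.2  0.3  0.5] t 0.1
0.0023,-0.0246,-0.0464,0.0273
0.0023,-0.0259,-0.0457,0.0273
0.0023,-0.0271,-0.0449,0.0273
0.0023,-0.0284,-0.0442,0.0273
0.0023,-0.0295,-0.0434,0.0273
0.0023,-0.0307,-0.0426,0.0273
0.0023,-0.0319,-0.0417,0.0273
```

Call:
{"op": "play_rows", "data": {"series": [0.0023,-0.0246,-0.0464,0.0273,0.2,0.0023,-0.0259,-0.0457,0.0273,0.2,0.0023,-0.0271,-0.0449,0.0273,0.2,0.0023,-0.0284,-0.0442,0.0273,0.2,0.0023,-0.0295,-0.0434,0.0273,0.2,0.0023,-0.0307,-0.0426,0.0273,0.2,0.0023,-0.0319,-0.0417,0.0273,0.2,0,0,0,0,0.2,0,0,0,0,0.2], "newtons": 50}}

```text
t: 1.23
tool_pos: [0.4867, -0.3102, 0.1501]
eef_rot: [2.106, 0.229, -2.108]
wrist_force: [-1.4, 0.2, -0.5]
finger_gap: 0.075
```

Run:
```python
from h import *
for n in("side","top"):
    cv2.imwrite(f"pics/{n}1.png",cv2.cvtColor(manip.get_image(n),cv2.COLOR_RGB2BGR))
a=cv2.imread("pics/side1.png")[70:240,180:340];cv2.imwrite("pics/s1c.png",cv2.resize(a,None,fx=4,fy=3.5))
plan([0.487,-0.309,0.052],0.217+np.pi/2)
```

```text
pos [ 0.486  -0.3114  0.1503] xaxis [-9.e-04 -8.e-04 -1.e+00] yaw -1.3568 dyaw 0.003 D [ 0.001   0.0024 -0.0983] q7 -0.779 gap 0.075 F [-0.7 -0.3 -0.3] t 1.325
0.0492,-0.0011,-0.0008,-0.0015
0.0492,-0.0011,-0.0008,-0.0015
```

View pics/s1c.png

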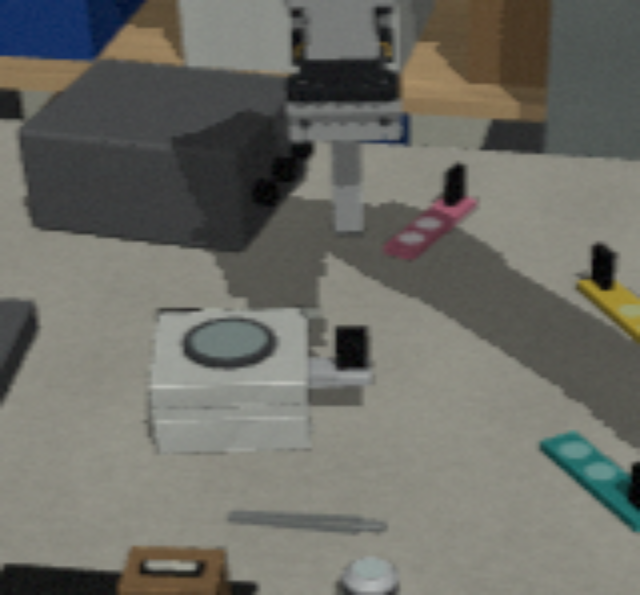

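The finger column (x≈348 in the crop) stands over the tab (x≈352), and nothing is in its way. Descend and grip.

Call:
{"op": "play_rows", "data": {"series": [0.049,-0.001,-0.001,0,0.3,0.049,-0.001,-0.001,0,0.4,0,0,0,0,0.5,0,0,0,0,0.7,0,0,0,0,1,0,0,0,0,1,0,0,0,0,1,0,0,0,0,1], "newtons": 50}}

```text
t: 2.33
tool_pos: [0.4891, -0.3073, 0.0527]
eef_rot: [2.107, 0.229, -2.106]
wrist_force: [0.5, 0.1, 0.1]
finger_gap: 0.0017
```

Run:
```python
from h import *
for n in("side","top"):
    cv2.imwrite(f"pics/{n}2.png",cv2.cvtColor(manip.get_image(n),cv2.COLOR_RGB2BGR))
a=cv2.imread("pics/side2.png")[100:230,190:320];cv2.imwrite("pics/s2c.png",cv2.resize(a,None,fx=5,fy=4.5))
ax=np.array([np.cos(.217),np.sin(.217),0])
p=np.array(manip.state()["tool_pos"])
plan(p-.02*ax,None,1);
```

```text
pos [ 0.489  -0.3073  0.0525] xaxis [ 1.e-04 -0.e+00 -1.e+00] yaw -1.354 dyaw 0 D [-0.0195 -0.0043  0.    ] q7 -0.772 gap 0.0003 F [-0.2 -0.5 -0.9] t 2.425
-0.0000,0.0000,0.0200,0.0000
```

View pics/s2c.png

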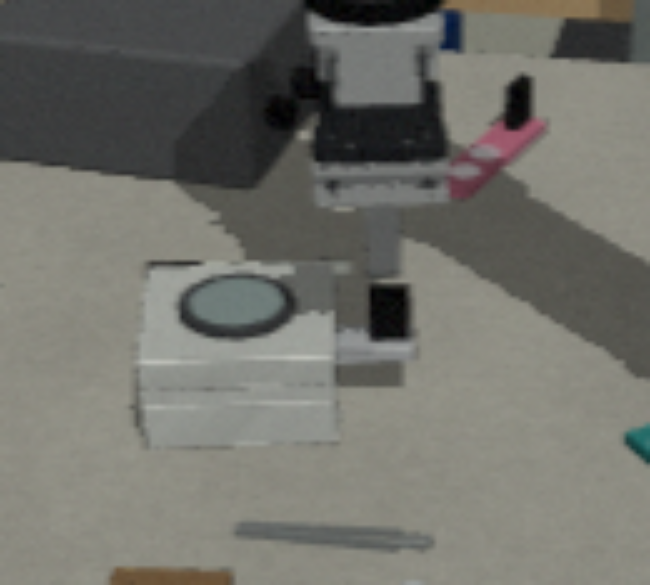

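The gripper shut on nothing (gap 0.3 mm). I'll check where the tool projects against the picture.

Run:
```python
from h import *
s=manip.state();p=s["tool_pos"]
for n in("side","top"):print(n,pr(n,p),pr(n,p+np.array([0,0,.05])), "tab top/bot pred",pr(n,[.487,-.309,.081]),pr(n,[.487,-.309,.044]))
def crop(im,x,y,w,h,k,name):
    c=cv2.resize(im[y:y+h,x:x+w],None,fx=k,fy=k,interpolation=cv2.INTER_CUBIC)
    c=cv2.convertScaleAbs(c,alpha=1.8,beta=15)
    for i in range(0,w,10): cv2.putText(c,str(x+i),(i*k,8),0,0.3,(0,0,255),1); cv2.line(c,(i*k,10),(i*k,14),(0,0,255),1)
    for j in range(0,h,10): cv2.putText(c,str(y+j),(0,j*k+4),0,0.3,(0,0,255),1)
    cv2.imwrite("pics/"+name,c)
crop(cv2.imread("pics/side2.png"),235,130,60,60,10,"s2d.png")
crop(cv2.imread("pics/top2.png"),310,160,70,70,8,"t2d.png")
```

```text
side [266.84411134 172.24157839] [266.3968027  157.51534213] tab top/bot pred [267.38600031 163.66586472] [267.6976969  174.40004795]
top [341.39554651 212.85911758] [343.15988252 210.30703893] tab top/bot pred [342.93306449 212.0355629 ] [341.63881643 213.87681013]
```

View pics/s2d.png

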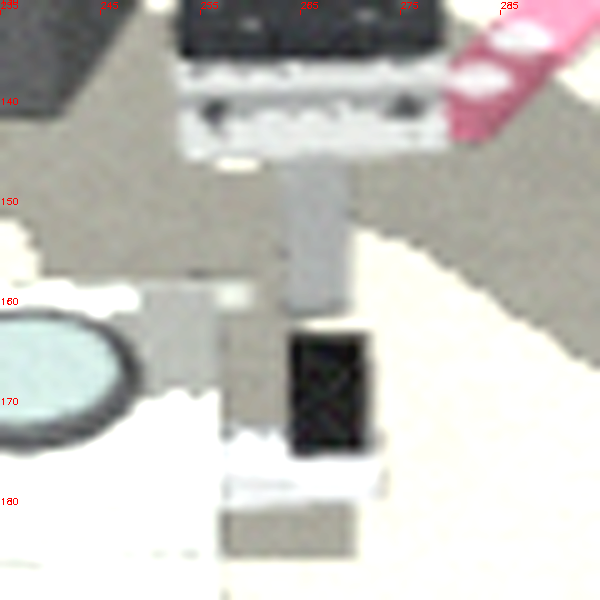

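View pics/t2d.png

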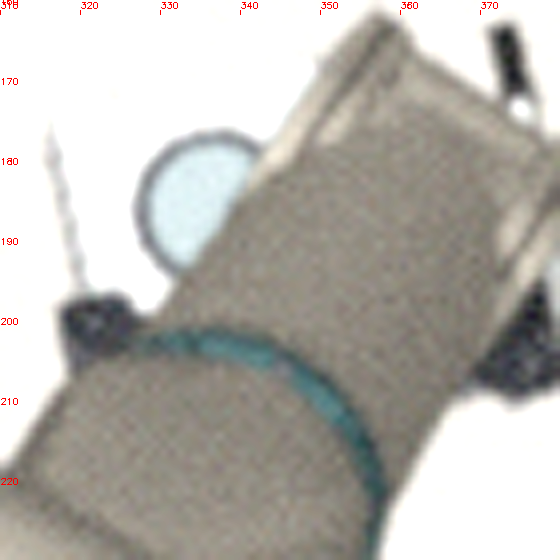

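```bash
python3 - <<'E'
from h import *
print(pr("side",[.2575,-.596,.1656]),pr("side",[.486,-.3114,.1503]))
c0=pr("side",np.array([.486,-.3114,.1503])+.0375*np.array([-np.sin(.217),np.cos(.217),0]));print(c0)
print(bp("side",267,161,.0525), bp("side",267,161,.08),manip.state()["joint_positions"])
E
python3 - <<'E'
import cv2
a=cv2.imread("pics/side0.png")[0:130,320:430];cv2.imwrite("pics/s0z.png",cv2.resize(a,None,fx=5,fy=4.5))
a=cv2.imread("pics/side1.png")[90:150,230:300];cv2.imwrite("pics/s1z.png",cv2.resize(a,None,fx=8,fy=8))
E
```

```text
[356.61723936  98.26305447] [267.30123449 142.06314112]
[267.50433996 149.16728361]
[ 0.50055286 -0.3658655   0.0525    ] [ 0.49124441 -0.3240401   0.08      ] [ 0.4670033   0.67426137  0.07110051  1.8296538  -0.07440507  0.640124
 -0.77175793]
```

View pics/s0z.png

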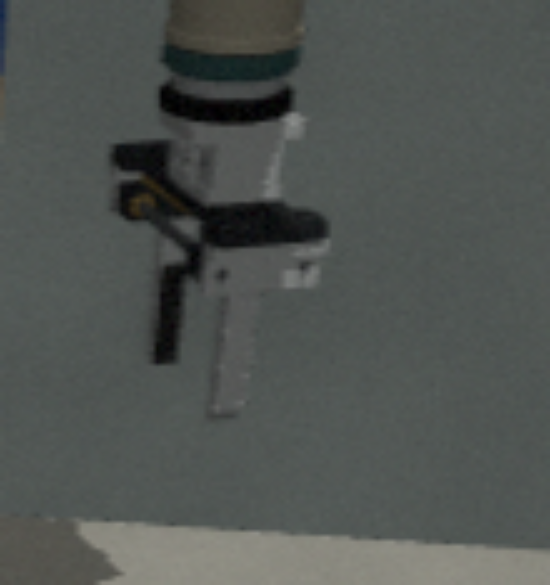

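View pics/s1z.png

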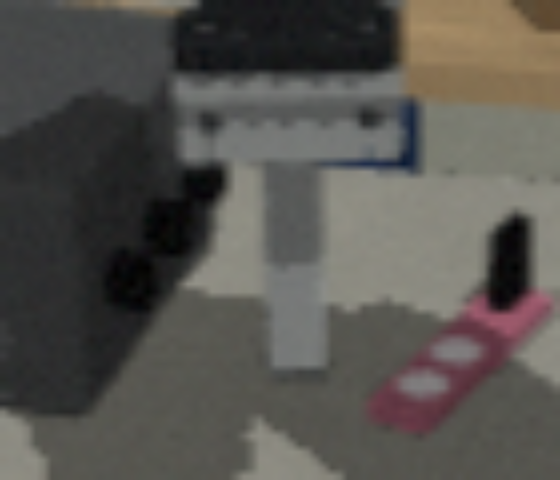

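Run:
```python
from h import *
d=np.array([-np.sin(.217),np.cos(.217),0]);b=np.array([.489,-.3073,.0525])
for off in ([0,0,0],[0,0,.042],[.0115,-.0585,0]):
    q=b+off
    for z in(.1,.14): print(off,z,"top L",pr("top",q+d*.0885+[0,0,z]).round(1),"R",pr("top",q-d*.0885+[0,0,z]).round(1),"side near body end",pr("side",q+d*.0885+[0,0,z]).round(1))
```

```text
[0, 0, 0] 0.1 top L [316.7 213.3] R [373.3 201.9] side near body end [266.3 159.4]
[0, 0, 0] 0.14 top L [317.5 211.2] R [375.6 199.4] side near body end [265.9 146.1]
[0, 0, 0.042] 0.1 top L [317.6 211.1] R [375.7 199.3] side near body end [265.9 145.4]
[0, 0, 0.042] 0.14 top L [318.5 208.8] R [378.2 196.7] side near body end [265.5 131.4]
[0.0115, -0.0585, 0] 0.1 top L [335.9 209.9] R [392.4 198.4] side near body end [266.5 147.5]
[0.0115, -0.0585, 0] 0.14 top L [337.3 207.6] R [395.2 195.9] side near body end [266.2 134.4]
```

View pics/top2.png

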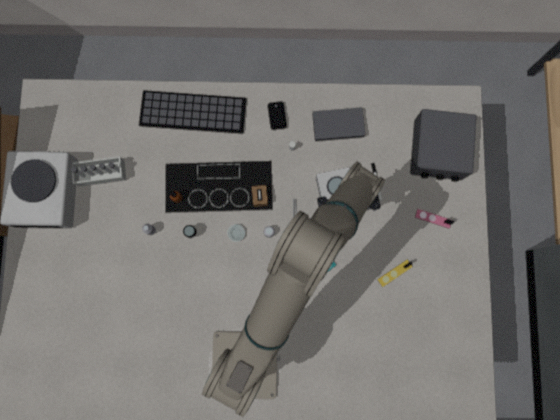

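The side view shows fingertip row 161 and body edge row 145. The reported TCP projects to 172 and 159. In the top view the body's left end (317.5) fits the reported x, y. So the fingers are about 45 mm higher than the reported z, while x and y agree. I'll open, go down part of the way and check against the tab.

Call:
{"op": "play_rows", "data": {"series": [0,0,0,0,0.6,0,0,0,0,0.6,0,0,0,0,0.6,0.012,0,0.001,0,0.6,0.012,0,0.001,0,0.6,0,0,0,0,0.6]}}

```text
t: 3.18
tool_pos: [0.4856, -0.3071, 0.0268]
eef_rot: [2.105, 0.231, -2.111]
wrist_force: [-0.0, -1.1, -0.7]
finger_gap: 0.0373
```

```bash
cat >> h.py <<'E'
def crop(n,x,y,w,h,k,name,alpha=1.6):
    im=cv2.cvtColor(manip.get_image(n),cv2.COLOR_RGB2BGR); cv2.imwrite("pics/full_"+name,im)
    c=cv2.resize(im[y:y+h,x:x+w],None,fx=k,fy=k,interpolation=cv2.INTER_CUBIC)
    c=cv2.convertScaleAbs(c,alpha=alpha,beta=10)
    for i in range(0,w,10): cv2.putText(c,str(x+i),(i*k,8),0,0.3,(0,0,255),1); cv2.line(c,(i*k,10),(i*k,14),(0,0,255),1)
    for j in range(0,h,10): cv2.putText(c,str(y+j),(0,j*k+4),0,0.3,(0,0,255),1)
    cv2.imwrite("pics/"+name,c)
E
python3 - <<'E'
from h import *
crop("side",235,130,60,60,10,"s3.png",1.3)
s=manip.state();print(s["tool_pos"],s["finger_gap"],s["wrist_force"])
E
```

```text
[ 0.48624152 -0.30742044  0.02747492] 0.03781089458474956 [-0.36157588 -0.01343048  0.08678482]
```

View pics/s3.png

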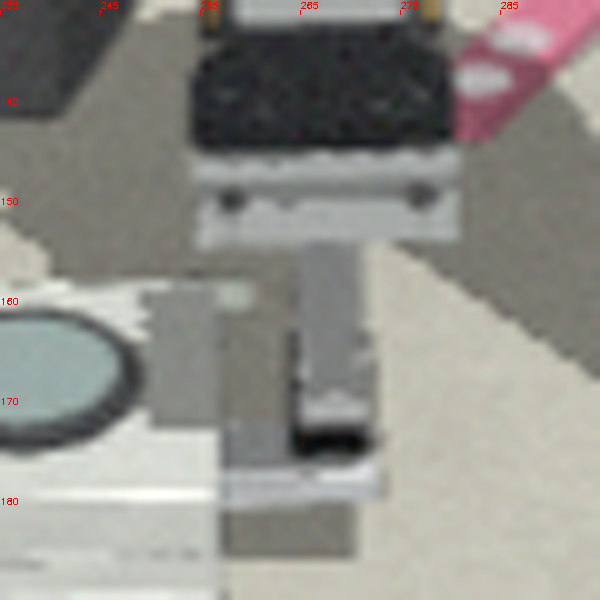

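The near finger now overlaps the tab centrally. Its tip at row 172 gives a true z ≈ 0.072 against 0.027 reported, so the offset is 45 mm again. Down 19 mm and grip.

Call:
{"op": "play_rows", "data": {"series": [0.01,0,0,0,0.6,0.009,0,0,0,0.6,0,0,0,0,0.6,0,0,0,0,0.8,0,0,0,0,1,0,0,0,0,1,0,0,0,0,1,0,0,0,0,1], "newtons": 50}}

```text
t: 4.22
tool_pos: [0.4872, -0.3079, 0.0096]
eef_rot: [2.107, 0.229, -2.106]
wrist_force: [-0.8, -0.6, 1.1]
finger_gap: 0.0096
```

Run:
```python
from h import *
crop("side",235,130,60,60,10,"s4.png",1.3)
s=manip.state();p=s["tool_pos"]
plan(p-.1*np.array([np.cos(.217),np.sin(.217),0]),None,5)
```

```text
pos [ 0.4871 -0.3079  0.0096] xaxis [ 4.e-04 -2.e-04 -1.e+00] yaw -1.3542 dyaw 0 D [-0.0977 -0.0215  0.    ] q7 -0.765 gap 0.0094 F [ 0.3 -0.2  1.8] t 4.275
-0.0000,0.0000,0.0200,0.0000
-0.0000,0.0000,0.0200,0.0000
-0.0000,0.0000,0.0200,0.0000
-0.0000,0.0000,0.0200,0.0000
-0.0000,0.0000,0.0200,0.0000
```

View pics/s4.png

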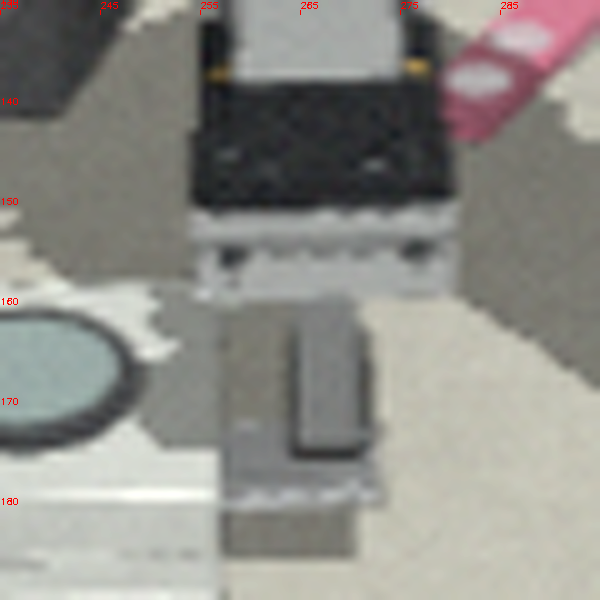

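Gripped: the gap is 9.5 mm on the 10 mm tab, with the tip just above the bar. Pull slowly along the module's −x, which is tool +z.

Call:
{"op": "play_rows", "data": {"series": [0,0,0.006,0,1,0,0,0.01,0,1,0,0,0.01,0,1,0,0,0.01,0,1,0,0,0,0,1]}}

```text
t: 4.9
tool_pos: [0.4495, -0.3161, 0.0096]
eef_rot: [2.106, 0.228, -2.111]
wrist_force: [-4.2, -1.9, 5.7]
finger_gap: 0.0096
```

Run:
```python
from h import *
crop("side",215,130,90,70,8,"s5.png",1.3)
s=manip.state();p=s["tool_pos"]
print(p,s["wrist_force"],s["torque"],s["finger_gap"])
```

```text
[ 0.44953614 -0.31610058  0.00960822] [-3.60937341 -1.16048208  6.59046928] [-0.0913411   0.50661424  0.00358879] 0.009595409740874231
```

View pics/s5.png

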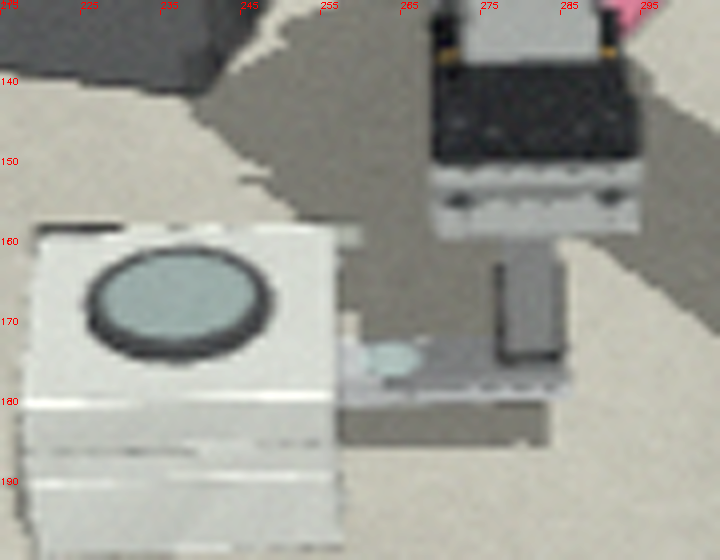

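The slider is coming out level with small forces. The 6 N upward reaction means it rides on the channel floor, so I ease up 0.5 mm and continue.

Call:
{"op": "play_rows", "data": {"series": [-0.0005,0,0.01,0,1,0,0,0.01,0,1,0,0,0.01,0,1,0,0,0.01,0,1,0,0,0.012,0,1,0,0,0.012,0,1,0,0,0,0,1]}}

```text
t: 5.82
tool_pos: [0.3878, -0.3296, 0.0099]
eef_rot: [2.107, 0.228, -2.109]
wrist_force: [-0.1, 0.5, -0.5]
finger_gap: 0.0102
```

Run:
```python
from h import *
crop("side",215,130,110,70,7,"s6.png",1.3)
s=manip.state();p=s["tool_pos"]
print(p,s["wrist_force"],s["torque"],s["finger_gap"])
```

```text
[ 0.38891916 -0.32948205  0.0099291 ] [ 0.51204464  0.01317433 -0.32747262] [ 0.04852833  0.01908143 -0.00212939] 0.009391480768097715
```

View pics/s6.png

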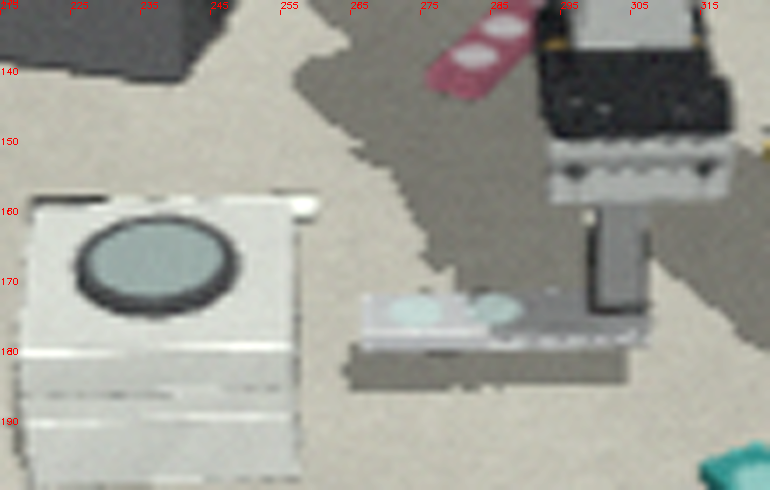

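It is clear of the module, level, and the forces are near zero. Lift 80 mm, gently.

Call:
{"op": "play_rows", "data": {"series": [-0.01,0,0,0,1,-0.02,0,0,0,1,-0.025,0,0,0,1,-0.02,0,0,0,1,-0.01,0,0,0,1,0,0,0,0,1]}}

```text
t: 6.62
tool_pos: [0.39, -0.3294, 0.0956]
eef_rot: [2.108, 0.228, -2.105]
wrist_force: [-0.4, -0.5, -0.9]
finger_gap: 0.0095
```

Run:
```python
from h import *
crop("side",215,80,130,100,6,"s7.png",1.3)
plan([.635,.057,.095],.04,11)
```

```text
pos [ 0.3895 -0.3291  0.0949] xaxis [ 3.e-04 -1.e-04 -1.e+00] yaw -1.3537 dyaw 1.3937 D [2.455e-01 3.861e-01 1.000e-04] q7 -0.659 gap 0.0097 F [-0.3  0.2 -1.2] t 6.675
-0.0000,-0.0295,-0.0294,-0.1267
-0.0000,-0.0255,-0.0328,-0.1267
-0.0000,-0.0212,-0.0358,-0.1267
0.0000,-0.0165,-0.0382,-0.1267
0.0000,-0.0115,-0.0400,-0.1267
0.0000,-0.0064,-0.0411,-0.1267
0.0000,-0.0011,-0.0416,-0.1267
0.0000,0.0041,-0.0414,-0.1267
0.0000,0.0093,-0.0405,-0.1267
0.0000,0.0144,-0.0390,-0.1267
0.0000,0.0192,-0.0369,-0.1267
```

View pics/s7.png

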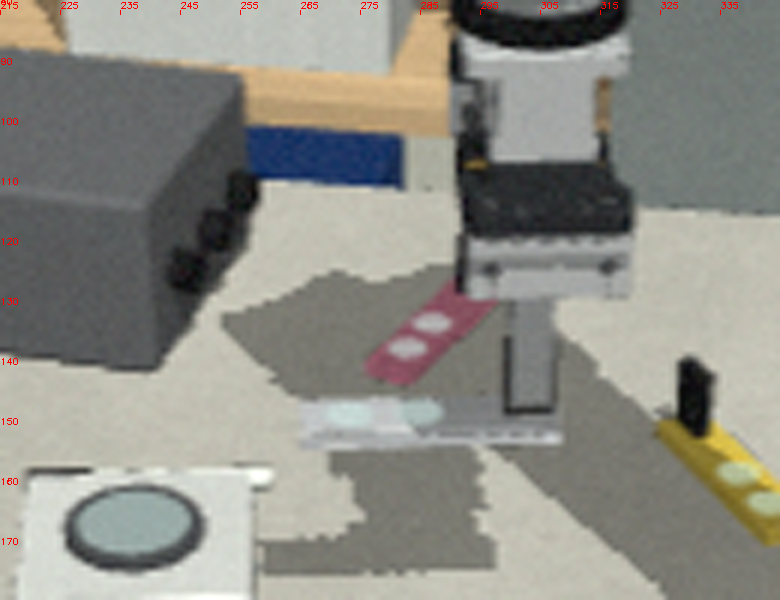

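Call:
{"op": "play_rows", "data": {"series": [0,-0.0295,-0.0294,-0.1267,1,0,-0.0255,-0.0328,-0.1267,1,0,-0.0212,-0.0358,-0.1267,1,0,-0.0165,-0.0382,-0.1267,1,0,-0.0115,-0.04,-0.1267,1,0,-0.0064,-0.0411,-0.1267,1,0,-0.0011,-0.0416,-0.1267,1,0,0.0041,-0.0414,-0.1267,1,0,0.0093,-0.0405,-0.1267,1,0,0.0144,-0.039,-0.1267,1,0,0.0192,-0.0369,-0.1267,1,0,0,0,0,1]}}

```text
t: 8.18
tool_pos: [0.6353, 0.0617, 0.0935]
eef_rot: [1.178, 1.233, -1.175]
wrist_force: [-0.7, -1.2, -0.2]
finger_gap: 0.0101
```

Run:
```python
from h import *
crop("side",110,130,160,130,5,"s8.png",1.3)
plan([.635,.057,-.015],.04,4)
```

```text
pos [0.6343 0.0585 0.0934] xaxis [-2.2e-03  8.0e-04 -1.0e+00] yaw 0.0416 dyaw -0.0016 D [ 0.0007 -0.0015 -0.1084] q7 -0.316 gap 0.0096 F [-0.7 -0.5 -1. ] t 8.225
0.0271,0.0002,0.0004,0.0004
0.0271,0.0002,0.0004,0.0004
0.0271,0.0002,0.0004,0.0004
0.0271,0.0002,0.0004,0.0004
```

View pics/s8.png

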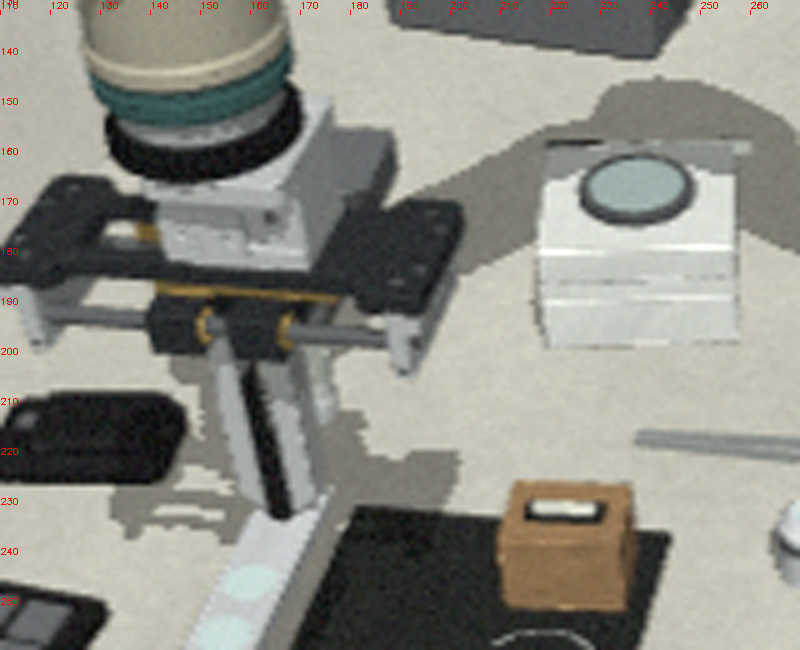

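The slider is held along the mat's y, above the oblong and clear of the tissue box. Descend to about 9 mm above the mat.

Call:
{"op": "play_rows", "data": {"series": [0.027,0,0,0,1,0.027,0,0,0,1,0.027,0,0.001,0,1,0.02,0,0.001,0,1,0.003,0,0,0,1,0,0,0,0,1]}}

```text
t: 8.98
tool_pos: [0.6353, 0.0545, -0.0088]
eef_rot: [1.181, 1.227, -1.18]
wrist_force: [0.1, 0.4, -0.3]
finger_gap: 0.0098
```

Run:
```python
from h import *
crop("side",110,200,130,120,6,"s9.png",1.3)
crop("top",150,140,140,90,5,"t9.png",1.5)
plan([.635,.057,-.02],.04,1)
for x,y in((-60,15),(60,15),(60,-15),(-60,-15)):
  d=np.array([-.04,.9992]);e=np.array([.9992,.04]);q=np.array([.633,.1035])+d*x/1e3+e*y/1e3
  print(pr("side",[*q,.014]),pr("side",[*q,.022]))
```

```text
pos [ 0.6359  0.0549 -0.0081] xaxis [ 1.8e-03  2.0e-04 -1.0e+00] yaw 0.0394 dyaw 0.0006 D [-0.0009  0.0021 -0.0119] q7 -0.358 gap 0.0098 F [-0.6 -1.1 -0.9] t 9.075
0.0119,-0.0008,-0.0021,-0.0006
[171.89425943 260.47297389] [171.36365509 258.10819638]
[154.10691094 299.28972956] [153.43479972 296.9015447 ]
[167.20418804 300.76998094] [166.59707947 298.3801686 ]
[183.92690698 261.68882885] [183.45116469 259.32140078]
```

View pics/s9.png

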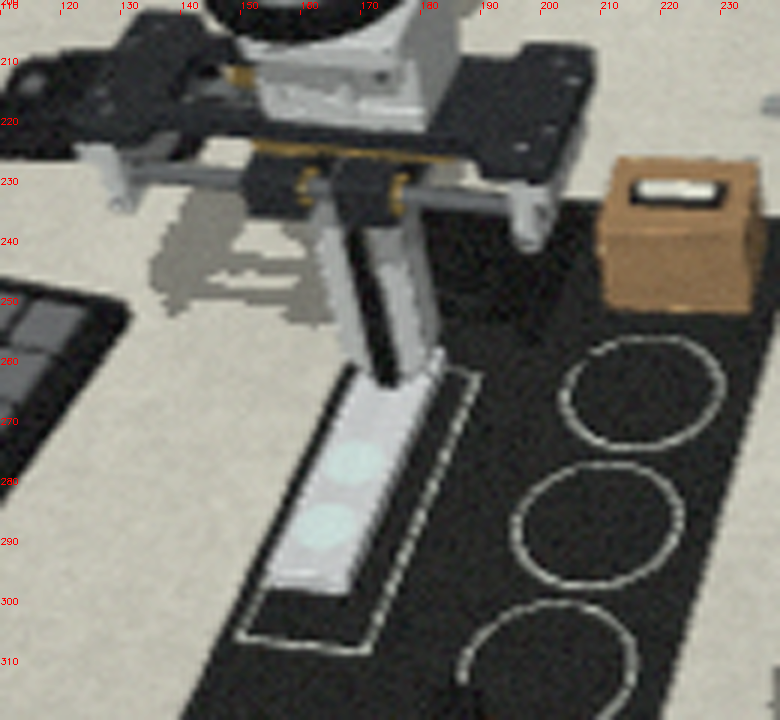

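View pics/t9.png

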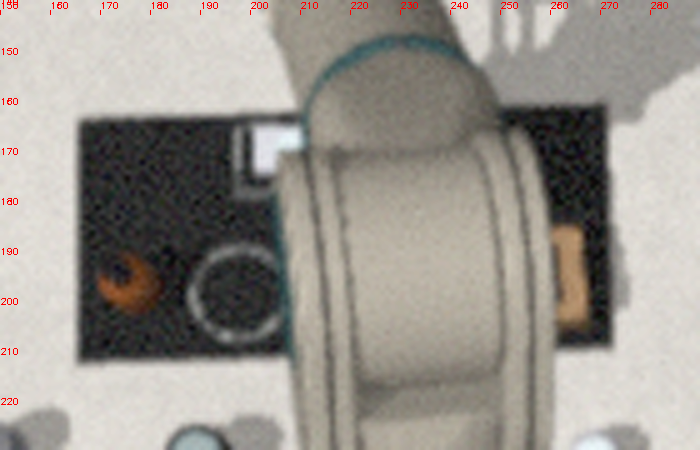

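The bar lies over the oblong: its near end is about 10 mm inside the outline (top 200.6 against 197.4) and the sides have even margins. Lower gently.

Call:
{"op": "play_rows", "data": {"series": [0.004,0,-0.001,0,1,0.004,0,-0.001,0,1,0.002,0,0,0,1,0.001,0,0,0,1,0,0,0,0,1]}}

```text
t: 9.7
tool_pos: [0.635, 0.0568, -0.0201]
eef_rot: [1.18, 1.228, -1.18]
wrist_force: [0.6, 1.2, -0.3]
finger_gap: 0.0097
```

Run:
```python
from h import *
crop("side",130,230,70,90,8,"s10.png",1.3)
plan([.635,.057,-.02],.04,1)
```

```text
pos [ 0.635   0.0568 -0.0201] xaxis [ 1.e-04  0.e+00 -1.e+00] yaw 0.0396 dyaw 0.0004 D [0.     0.0002 0.0001] q7 -0.365 gap 0.0095 F [-0.5  0.   0.1] t 9.75
-0.0001,0.0000,-0.0002,-0.0004
```

View pics/s10.png

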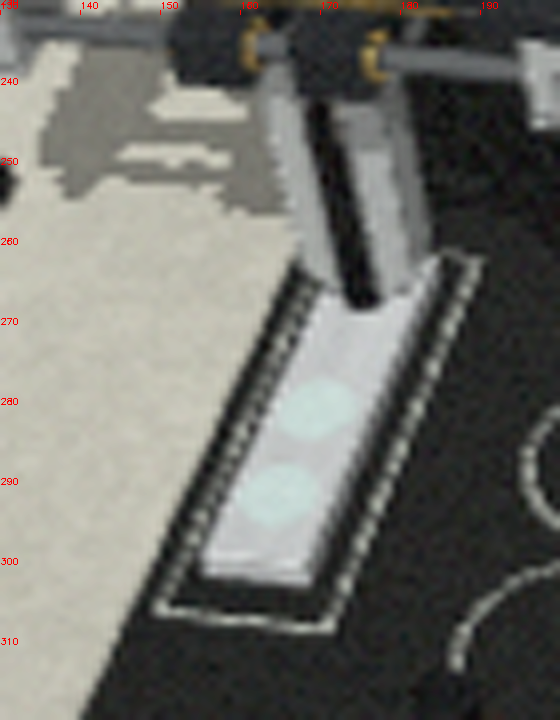

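Call:
{"op": "play_rows", "data": {"series": [0.001,0,0,0,1,0,0,0,0,1,0,0,0,0,1]}}

```text
t: 10.12
tool_pos: [0.6351, 0.0568, -0.0204]
eef_rot: [1.18, 1.227, -1.18]
wrist_force: [-1.9, -0.6, 5.7]
finger_gap: 0.0093
```

Contact shows 5.7 N up, at the predicted height. Release and rise, leaving the slider.

Call:
{"op": "play_rows", "data": {"series": [0,0,0,0,0.85,0,0,0,0,0.7,0,0,0,0,0.7,0,0,0,0,0.7,-0.02,0,0,0,0.7,-0.04,0,0,0,0.7,-0.05,0,0,0,0.7,0,0,0,0,0.6], "newtons": 30}}

```text
t: 11.12
tool_pos: [0.6389, 0.0577, 0.0947]
eef_rot: [1.186, 1.221, -1.172]
wrist_force: [-0.2, -1.0, -0.7]
finger_gap: 0.0348
```

Run:
```python
from h import *
crop("side",110,200,130,120,6,"s11.png",1.3)
plan([.430,.323,.095],.0,9)
```

```text
pos [0.6368 0.0571 0.0921] xaxis [ 5.4e-03  6.0e-04 -1.0e+00] yaw 0.0394 dyaw -0.0394 D [-0.2068  0.2659  0.0029] q7 -0.32 gap 0.0365 F [ 0.1 -1.2 -0.4] t 11.175
-0.0004,-0.0218,-0.0304,0.0044
-0.0004,-0.0219,-0.0303,0.0044
-0.0004,-0.0221,-0.0302,0.0044
-0.0004,-0.0222,-0.0301,0.0044
-0.0004,-0.0223,-0.0300,0.0044
-0.0004,-0.0225,-0.0299,0.0044
-0.0004,-0.0226,-0.0298,0.0044
-0.0004,-0.0227,-0.0297,0.0044
-0.0004,-0.0229,-0.0296,0.0044
```

View pics/s11.png

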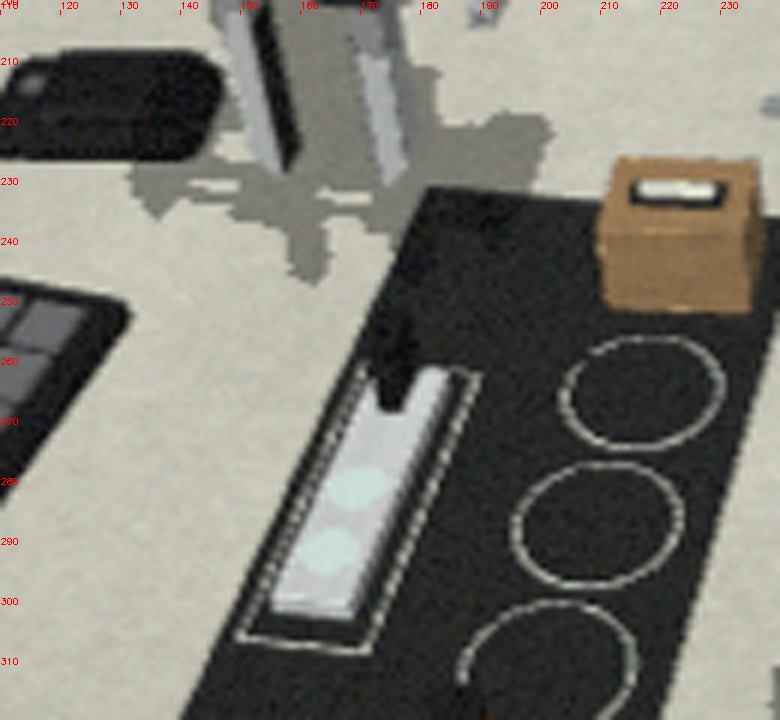

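The slider lies flat and well inside the oblong, released (end corners at about (155,300) and (168,302)). Now the long objective at about (0.430, 0.321).

Call:
{"op": "play_rows", "data": {"series": [-0.0004,-0.0218,-0.0302,0,0.5,-0.0004,-0.0218,-0.0302,0,0.4,-0.0004,-0.0218,-0.0302,0,0.3,-0.0004,-0.0218,-0.0302,0,0.2,-0.0004,-0.0218,-0.0302,0,0.1,-0.0004,-0.0218,-0.0302,0,0.1,-0.0004,-0.0218,-0.0302,0,0.1,-0.0004,-0.0218,-0.0302,0,0.1,-0.0004,-0.0218,-0.0302,0,0.1,0,0,0,0,0.1,0,0,0,0,0.1]}}

```text
t: 12.55
tool_pos: [0.4282, 0.3194, 0.092]
eef_rot: [1.179, 1.227, -1.182]
wrist_force: [0.8, -0.2, -0.2]
finger_gap: 0.0845
```

Run:
```python
from h import *
crop("side",170,250,140,160,4,"s12.png",1.3)
crop("top",120,150,120,110,5,"t12.png",1.5)
plan([.4295,.321,.01],.04,2)
```

```text
pos [0.4288 0.319  0.0921] xaxis [-2.0e-04 -1.3e-03 -1.0e+00] yaw 0.0373 dyaw 0.0027 D [ 0.0007  0.002  -0.0821] q7 -0.886 gap 0.0845 F [-0.  -0.1 -0.3] t 12.65
0.0410,0.0004,-0.0011,-0.0013
0.0410,0.0004,-0.0011,-0.0013
```

View pics/s12.png

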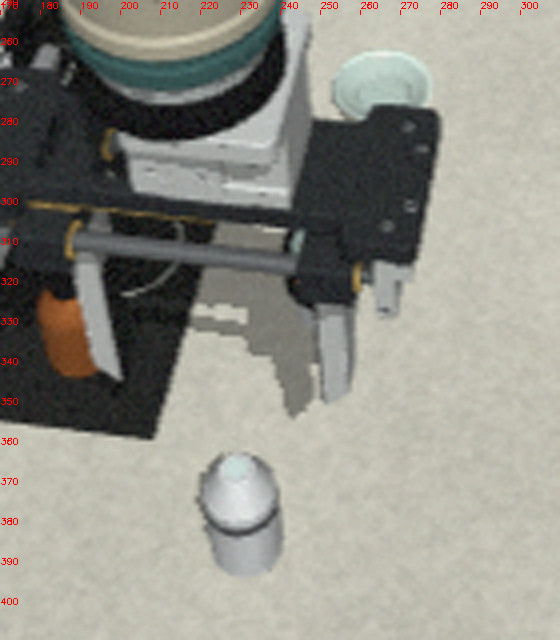

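View pics/t12.png

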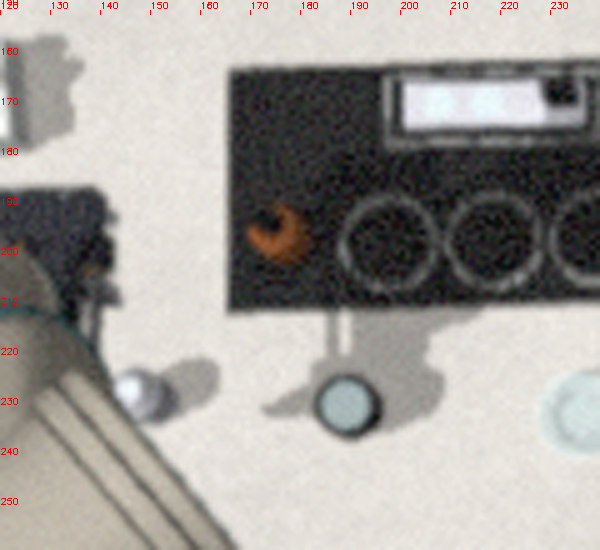

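Run:
```python
from h import *
from scipy.optimize import least_squares
q=np.array([.4288,.319,.137]);print("tcp",pr("side",q),[pr("side",q+[s*.042,0,0]).round(1) for s in(-1,1)])
def cyl(n,x,y,r,z):
    a=np.linspace(0,2*np.pi,90);return np.array([pr(n,[x+r*np.cos(t),y+r*np.sin(t),z]) for t in a])
for X in([.4295,.321],[.43,.325],[.4273,.3216]):
    nose=cyl("side",*X,.008,.064).mean(0);b=np.vstack([cyl("side",*X,.017,0),cyl("side",*X,.017,.048)])
    b0=cyl("side",*X,.017,.0)
    nt=cyl("top",*X,.008,.064).mean(0);bt=np.vstack([cyl("top",*X,.017,0),cyl("top",*X,.017,.048)])
    print(X,"nose",nose.round(1),"barrel cols",b0[:,0].min().round(1),b0[:,0].max().round(1),"base row",b0[:,1].max().round(1),"top nose",nt.round(1),"barrel box",bt.min(0).round(1),bt.max(0).round(1))
```

```text
tcp [225.493615   340.59294463] [array([249.8, 344.5]), array([201.6, 336.8])]
[0.4295, 0.321] nose [228.2 365.8] barrel cols 221.8 240.0 base row 393.5 top nose [145.8 227.7] barrel box [141.9 223.2] [156.1 235.3]
[0.43, 0.325] nose [227.3 367.8] barrel cols 221.0 239.2 base row 395.5 top nose [144.6 227.5] barrel box [140.7 223. ] [154.9 235.1]
[0.4273, 0.3216] nose [229.3 366.3] barrel cols 222.9 241.1 base row 394.0 top nose [145.6 228.4] barrel box [141.7 223.8] [155.9 236. ]
```

The model at (0.429, 0.321) reprojects onto the picture within 1 px in both cameras. Descend and grip the barrel.

Call:
{"op": "play_rows", "data": {"series": [0.04,0,-0.001,0,0.2,0.04,0,-0.001,0,0.3,0.03,0,0,0,0.4,0.013,0,0,0,0.4,0,0,0,0,0.4,0,0,0,0,0.4]}}

```text
t: 13.4
tool_pos: [0.429, 0.323, -0.0295]
eef_rot: [1.182, 1.227, -1.179]
wrist_force: [0.0, 0.4, 0.5]
finger_gap: 0.056
```

Run:
```python
from h import *
crop("side",170,300,120,120,5,"s13.png",1.3)
plan([.429,.321,-.034],.04,1)
```

```text
pos [ 0.429   0.3231 -0.0293] xaxis [ 0.0018  0.0014 -1.    ] yaw 0.0392 dyaw 0.0008 D [-0.     -0.0021 -0.0047] q7 -0.964 gap 0.0562 F [ 0.3 -0.1  0.3] t 13.45
0.0046,-0.0001,0.0022,-0.0008
```

View pics/s13.png

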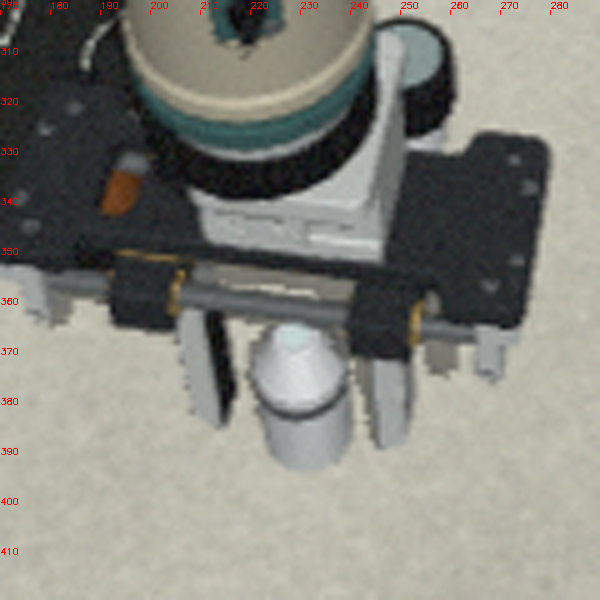

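The fingers straddle the lens symmetrically. Close.

Call:
{"op": "play_rows", "data": {"series": [0.002,0,0.002,0,0.5,0,0,0,0,0.6,0,0,0,0,0.65,0,0,0,0,0.7,0,0,0,0,0.8,0,0,0,0,0.9,0,0,0,0,0.9], "newtons": 30}}

```text
t: 14.32
tool_pos: [0.4285, 0.3207, -0.0323]
eef_rot: [1.18, 1.227, -1.179]
wrist_force: [0.6, -0.3, 4.9]
finger_gap: 0.0333
```

Call:
{"op": "play_rows", "data": {"series": [-0.005,0,0,0,0.9,-0.02,0,0,0,0.9,-0.04,0,0,0,0.9,-0.04,0,0,0,0.9,-0.015,0,0,0,0.9,0,0,0,0,0.9]}}

```text
t: 15.08
tool_pos: [0.4283, 0.3206, 0.0876]
eef_rot: [1.181, 1.227, -1.179]
wrist_force: [-0.3, 0.4, -2.6]
finger_gap: 0.0331
```

Run:
```python
from h import *
crop("side",150,250,140,140,5,"s14.png",1.3)
plan([.538,.171,.09],.04)
```

```text
pos [0.4276 0.3201 0.0867] xaxis [-1.e-03 -9.e-04 -1.e+00] yaw 0.0396 dyaw 0.0004 D [ 0.1104 -0.1491  0.0033] q7 -0.895 gap 0.0334 F [ 0.4 -0.5 -2.8] t 15.125
-0.0008,0.0261,0.0383,-0.0001
-0.0008,0.0261,0.0383,-0.0001
-0.0008,0.0261,0.0383,-0.0001
-0.0008,0.0261,0.0383,-0.0001
```

View pics/s14.png

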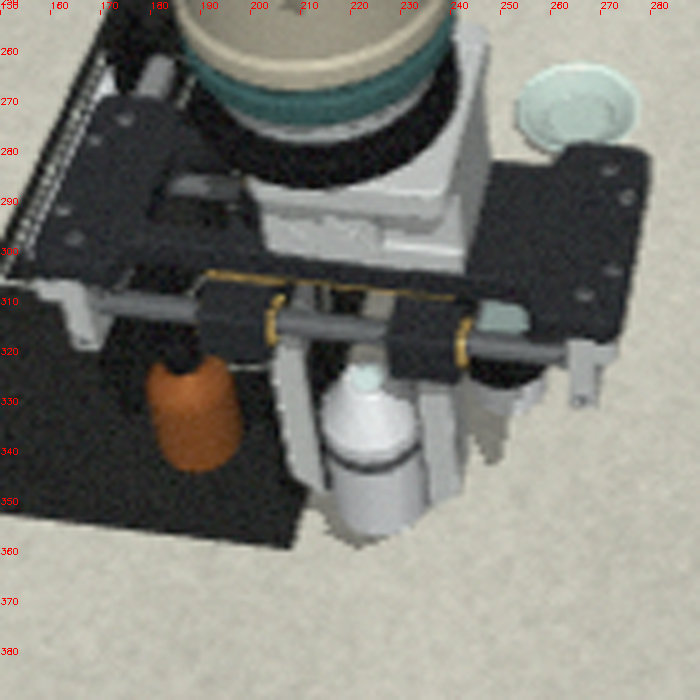

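The lens is held upright and the bottle is untouched. Move over the bottle-side circle (0.538, 0.1705).

Call:
{"op": "play_rows", "data": {"series": [0,0.014,0.02,0,0.9,0,0.024,0.036,0,0.9,0,0.026,0.038,0,0.9,0,0.024,0.036,0,0.9,0,0.016,0.022,0,0.9,0,0,0,0,0.9,0,0,0,0,0.9]}}

```text
t: 16.0
tool_pos: [0.5363, 0.1738, 0.0862]
eef_rot: [1.178, 1.231, -1.181]
wrist_force: [-0.1, 0.9, -2.7]
finger_gap: 0.0333
```

Run:
```python
from h import *
plan([.538,.1705,-.02],.04,3)
```

```text
pos [0.5363 0.1738 0.0862] xaxis [-3.e-03  1.e-04 -1.e+00] yaw 0.0407 dyaw -0.0007 D [ 0.0017 -0.0033 -0.1062] q7 -0.569 gap 0.0333 F [-0.1  0.9 -2.7] t 16.0
0.0354,0.0006,0.0011,0.0002
0.0354,0.0006,0.0011,0.0002
0.0354,0.0006,0.0011,0.0002
```

Call:
{"op": "play_rows", "data": {"series": [0.02,0.001,0.001,0,0.9,0.035,0,0.001,0,0.9,0.03,0,0,0,0.9,0.015,0,0,0,0.9,0,0,0,0,0.9,0,0,0,0,0.9]}}

```text
t: 16.75
tool_pos: [0.5397, 0.1717, -0.0116]
eef_rot: [1.181, 1.227, -1.178]
wrist_force: [-0.1, -0.7, -1.9]
finger_gap: 0.0333
```

Run:
```python
from h import *
crop("side",140,230,120,120,5,"s15.png",1.3)
plan([.538,.1705,-.0285],.04,1)
a=np.linspace(0,2*np.pi,90);c=np.array([pr("side",[.538+.017*np.cos(t),.1705+.017*np.sin(t),.012]) for t in a]);print(c.min(0),c.max(0))
```

```text
pos [ 0.54    0.1716 -0.0114] xaxis [ 1.9e-03  9.0e-04 -1.0e+00] yaw 0.0399 dyaw 0.0001 D [-0.002  -0.0011 -0.0171] q7 -0.623 gap 0.0335 F [-0.3  0.4 -2.4] t 16.8
0.0171,-0.0021,0.0010,-0.0001
[192.16012995 302.91251695] [208.08043173 315.58897173]
```

View pics/s15.png

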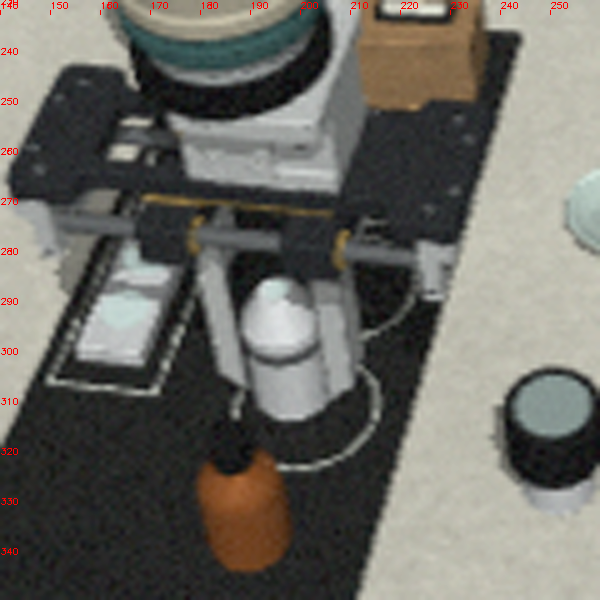

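Over the circle, slightly to the +x side. Shift −3 mm in x and set down.

Call:
{"op": "play_rows", "data": {"series": [0.006,-0.0015,0.001,0,0.9,0.006,-0.0015,0,0,0.9,0.003,0,0,0,0.9,0.001,0,0,0,0.9,0,0,0,0,0.9]}}

```text
t: 17.42
tool_pos: [0.5358, 0.1696, -0.0282]
eef_rot: [1.179, 1.228, -1.181]
wrist_force: [-2.0, -0.5, 4.2]
finger_gap: 0.0334
```

Call:
{"op": "play_rows", "data": {"series": [0.001,0,0,0,0.9,0,0,0,0,0.9]}}

```text
t: 17.68
tool_pos: [0.5358, 0.1696, -0.0283]
eef_rot: [1.179, 1.227, -1.18]
wrist_force: [-3.9, -1.4, 12.7]
finger_gap: 0.0332
```

Contact at the expected height. Ease up slightly, open and rise.

Call:
{"op": "play_rows", "data": {"series": [-0.001,0,0,0,0.9,0,0,0,0,0.6,0,0,0,0,0.5,0,0,0,0,0.4,0,0,0,0,0.4,-0.02,0,0,0,0.4,-0.04,0,0,0,0.4,-0.04,0,0,0,0.4,-0.02,0,0,0,0.4,0,0,0,0,0.4]}}

```text
t: 18.92
tool_pos: [0.5375, 0.1702, 0.0929]
eef_rot: [1.183, 1.226, -1.177]
wrist_force: [-0.1, -0.0, -0.3]
finger_gap: 0.0564
```

Run:
```python
from h import *
crop("side",140,230,120,120,5,"s16.png",1.3)
plan([.4225,.185,.09],.04)
def cyl(n,x,y,r,z):
    a=np.linspace(0,2*np.pi,90);return np.array([pr(n,[x+r*np.cos(t),y+r*np.sin(t),z]) for t in a])
c=cyl("side",.537,.1703,.017,.004);print(c.min(0),c.max(0),pr("side",[.537,.1703,.068]))
```

```text
pos [0.5364 0.1697 0.0916] xaxis [ 9.e-04  2.e-04 -1.e+00] yaw 0.0394 dyaw 0.0006 D [-0.1139  0.0153 -0.0016] q7 -0.566 gap 0.0565 F [ 0.9 -0.2 -0.1] t 18.975
0.0005,-0.0377,-0.0066,-0.0002
0.0005,-0.0377,-0.0066,-0.0002
0.0005,-0.0377,-0.0066,-0.0002
[193.11520664 305.26834591] [208.9494984  317.94339098] [197.40978558 291.89950646]
```

View pics/s16.png

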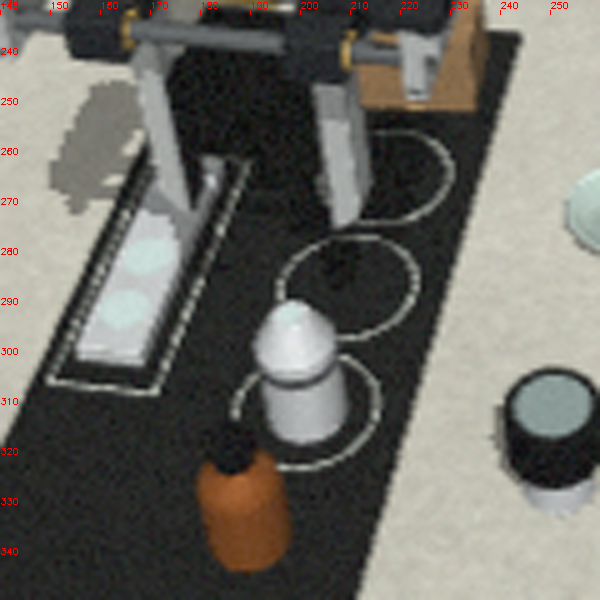

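The long objective stands upright in its circle (base cols 192.8–209.6, predicted 193.1–208.9). Next is the eyepiece at about (0.4225, 0.185).

Call:
{"op": "play_rows", "data": {"series": [0,-0.02,-0.003,0,0.3,0,-0.035,-0.006,0,0.2,0,-0.036,-0.007,0,0.2,0,-0.022,-0.004,0,0.2,0,0,0,0,0.2,0,0,0,0,0.2]}}

```text
t: 19.73
tool_pos: [0.4234, 0.1851, 0.091]
eef_rot: [1.18, 1.227, -1.18]
wrist_force: [0.2, -0.0, 0.4]
finger_gap: 0.0752
```

Run:
```python
from h import *
crop("side",190,200,120,140,4,"s17.png",1.3)
plan([.4225,.185,.01],.04,3)
def cyl(n,x,y,r,z):
    a=np.linspace(0,2*np.pi,90);return np.array([pr(n,[x+r*np.cos(t),y+r*np.sin(t),z]) for t in a])
c=cyl("side",.4225,.185,.016,.0);print("base",c.min(0),c.max(0));c=cyl("side",.4225,.185,.021,.052);print("head",c.min(0),c.max(0))
```

```text
pos [0.4237 0.1851 0.0911] xaxis [ 4.e-04  1.e-04 -1.e+00] yaw 0.0385 dyaw 0.0015 D [-0.0012 -0.0001 -0.0811] q7 -0.705 gap 0.0754 F [ 0.3 -0.3  0.1] t 19.775
0.0270,-0.0004,0.0000,-0.0005
0.0270,-0.0004,0.0000,-0.0005
0.0270,-0.0004,0.0000,-0.0005
base [243.55994722 319.83203665] [258.78538022 332.48455221]
head [239.60658869 302.15248049] [260.31120953 318.79195284]
```

View pics/s17.png

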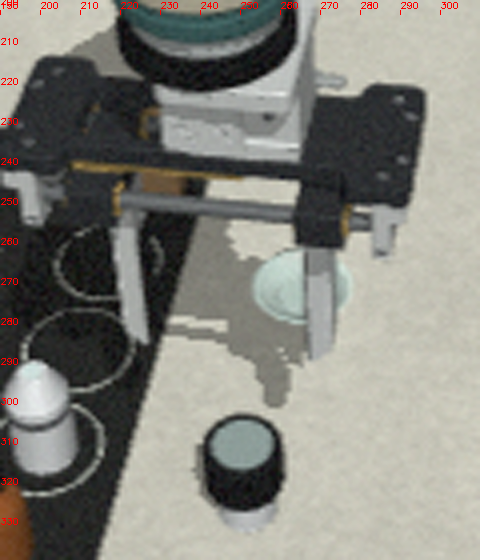

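Head cols 240.6–260.8 against 239.6–260.3 predicted, so it agrees to about 1.5 mm. Descend.

Call:
{"op": "play_rows", "data": {"series": [0.03,-0.001,0,0,0.2,0.04,-0.001,0,0,0.2,0.03,0,0,0,0.2,0.015,0,0,0,0.25,0,0,0,0,0.3,0,0,0,0,0.35]}}

```text
t: 20.52
tool_pos: [0.4213, 0.1853, -0.0233]
eef_rot: [1.181, 1.227, -1.18]
wrist_force: [0.5, -0.3, -0.7]
finger_gap: 0.0616
```

Run:
```python
from h import *
crop("side",190,240,120,110,5,"s18.png",1.3)
plan([.4215,.185,-.0265],.04,1)
```

```text
pos [ 0.4215  0.1854 -0.023 ] xaxis [ 1.3e-03  7.0e-04 -1.0e+00] yaw 0.039 dyaw 0.001 D [ 0.     -0.0004 -0.0035] q7 -0.818 gap 0.0613 F [-0.   0.3  0.4] t 20.575
0.0035,0.0000,0.0004,-0.0010
```

View pics/s18.png

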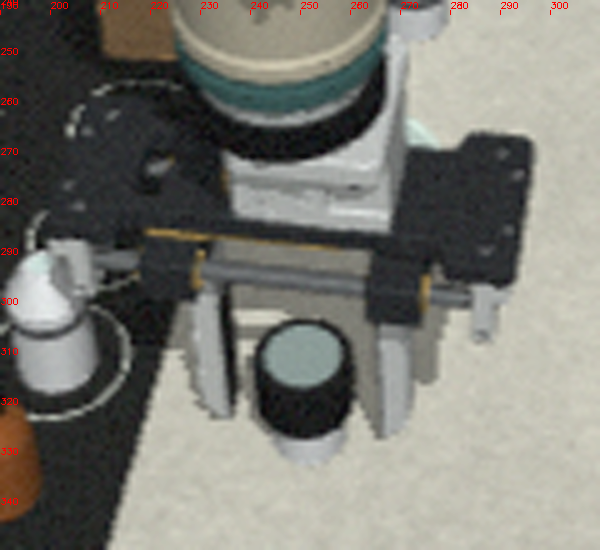

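The fingers are centred on the head. Close and lift.

Call:
{"op": "play_rows", "data": {"series": [0.003,0,0,0,0.4,0,0,0,0,0.5,0,0,0,0,0.55,0,0,0,0,0.6,0,0,0,0,0.7,0,0,0,0,0.8,0,0,0,0,0.8]}}

```text
t: 21.45
tool_pos: [0.4211, 0.1854, -0.0263]
eef_rot: [1.181, 1.227, -1.179]
wrist_force: [2.6, 0.6, 3.9]
finger_gap: 0.0414
```

Call:
{"op": "play_rows", "data": {"series": [-0.005,0,0,0,0.8,-0.02,0,0,0,0.8,-0.04,0,0,0,0.8,-0.04,0,0,0,0.8,-0.015,0,0,0,0.8,0,0,0,0,0.8]}}

```text
t: 22.2
tool_pos: [0.4205, 0.1851, 0.0943]
eef_rot: [1.181, 1.227, -1.179]
wrist_force: [-0.1, -0.6, -1.3]
finger_gap: 0.0419
```

Run:
```python
from h import *
crop("side",190,200,120,120,5,"s19.png",1.3)
plan([.5435,.0305,.09],.04)
```

```text
pos [0.4199 0.1848 0.0934] xaxis [-5.e-04 -4.e-04 -1.e+00] yaw 0.0395 dyaw 0.0005 D [ 0.1236 -0.1543 -0.0034] q7 -0.725 gap 0.0416 F [-0.3  0.6 -1.3] t 22.25
0.0008,0.0293,0.0398,-0.0001
0.0008,0.0293,0.0398,-0.0001
0.0008,0.0293,0.0398,-0.0001
0.0008,0.0293,0.0398,-0.0001
```

View pics/s19.png

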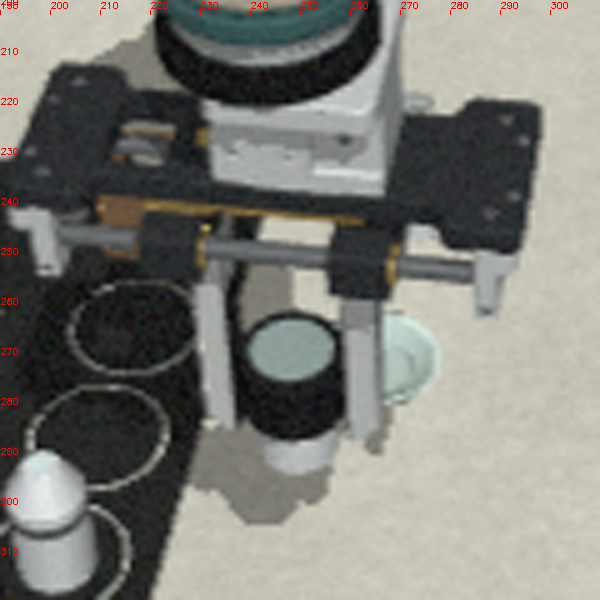

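Held upright. Move to the tissue-box circle (0.543, 0.0305).

Call:
{"op": "play_rows", "data": {"series": [0,0.015,0.02,0,0.8,0,0.028,0.038,0,0.8,0,0.029,0.04,0,0.8,0,0.028,0.038,0,0.8,0,0.016,0.021,0,0.8,0,0,0,0,0.8,0,0,0,0,0.8]}}

```text
t: 23.12
tool_pos: [0.5408, 0.0341, 0.0924]
eef_rot: [1.178, 1.231, -1.181]
wrist_force: [-0.4, -0.2, -0.5]
finger_gap: 0.0414
```

Run:
```python
from h import *
plan([.543,.0305,-.01],.04,3)
```

```text
pos [0.5408 0.0341 0.0924] xaxis [-3.e-03  6.e-04 -1.e+00] yaw 0.041 dyaw -0.001 D [ 0.0022 -0.0036 -0.1024] q7 -0.354 gap 0.0414 F [-0.4 -0.2 -0.5] t 23.125
0.0341,0.0008,0.0013,0.0003
0.0341,0.0008,0.0013,0.0003
0.0341,0.0008,0.0013,0.0003
```

Call:
{"op": "play_rows", "data": {"series": [0.02,0,0.001,0,0.8,0.035,0,0.001,0,0.8,0.03,0,0,0,0.8,0.017,0,0,0,0.8,0,0,0,0,0.8,0,0,0,0,0.8]}}

```text
t: 23.88
tool_pos: [0.5433, 0.0316, -0.0077]
eef_rot: [1.18, 1.227, -1.178]
wrist_force: [-0.7, -0.0, -1.3]
finger_gap: 0.0416
```

Run:
```python
from h import *
crop("side",150,200,120,120,5,"s20.png",1.3)
plan([.543,.0305,-.0223],.04,1)
def cyl(n,x,y,r,z):
    a=np.linspace(0,2*np.pi,90);return np.array([pr(n,[x+r*np.cos(t),y+r*np.sin(t),z]) for t in a])
z=manip.state()["tool_pos"][2]+.0263
c=cyl("side",.543,.0305,.016,z);print("base",c.min(0),c.max(0));c=cyl("side",.543,.0305,.021,.052+z);print("head",c.min(0),c.max(0))
```

```text
pos [ 0.5436  0.0313 -0.0074] xaxis [ 2.e-03  3.e-04 -1.e+00] yaw 0.0399 dyaw 0.0001 D [-0.0006 -0.0008 -0.0149] q7 -0.425 gap 0.0417 F [-0.1 -1.   0.2] t 23.925
0.0149,-0.0007,0.0008,-0.0001
base [209.58251588 255.87650479] [223.07231337 265.51616182]
head [205.01936187 238.54607437] [223.29055921 251.09605556]
```

View pics/s20.png

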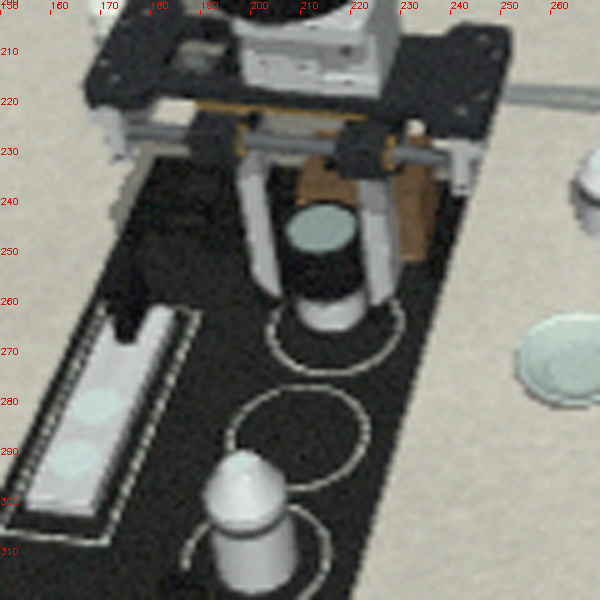

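The base (cols 209–223) matches the aim. Set down.

Call:
{"op": "play_rows", "data": {"series": [0.006,0,0.001,0,0.8,0.005,0,0,0,0.8,0.003,0,0,0,0.8,0.001,0,0,0,0.8,0,0,0,0,0.8]}}

```text
t: 24.55
tool_pos: [0.5426, 0.0297, -0.0223]
eef_rot: [1.18, 1.227, -1.18]
wrist_force: [-3.2, -0.4, 11.5]
finger_gap: 0.0416
```

Call:
{"op": "play_rows", "data": {"series": [0.001,0,0,0,0.8,0,0,0,0,0.8]}}

```text
t: 24.8
tool_pos: [0.5427, 0.0297, -0.0223]
eef_rot: [1.179, 1.226, -1.18]
wrist_force: [-5.3, -0.9, 22.8]
finger_gap: 0.0411
```

Firm contact. Back off, open and rise.

Call:
{"op": "play_rows", "data": {"series": [-0.002,0,0,0,0.8,0,0,0,0,0.5,0,0,0,0,0.4,0,0,0,0,0.3,0,0,0,0,0.3,-0.02,0,0,0,0.3,-0.04,0,0,0,0.3,-0.04,0,0,0,0.3,-0.015,0,0,0,0.3,0,0,0,0,0.3]}}

```text
t: 26.05
tool_pos: [0.5432, 0.0298, 0.0929]
eef_rot: [1.181, 1.226, -1.179]
wrist_force: [-0.3, 0.0, 0.7]
finger_gap: 0.066
```

Run:
```python
from h import *
crop("side",150,200,120,120,5,"s21.png",1.3)
plan([.427,-.0705,.09],.04)
```

```text
pos [0.5423 0.0297 0.0919] xaxis [-7.e-04 -3.e-04 -1.e+00] yaw 0.0394 dyaw 0.0006 D [-0.1153 -0.1002 -0.0019] q7 -0.354 gap 0.0655 F [ 0.1  0.3 -1.5] t 26.1
0.0007,-0.0397,0.0319,-0.0002
0.0007,-0.0397,0.0318,-0.0002
0.0007,-0.0397,0.0318,-0.0002
```

View pics/s21.png

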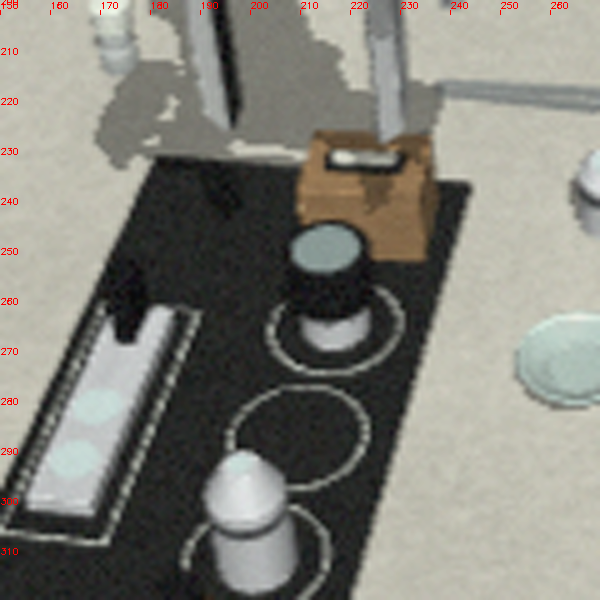

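The eyepiece stands in its circle and the tissue box is unmoved. Now the short objective at about (0.427, −0.0705).

Call:
{"op": "play_rows", "data": {"series": [0,-0.02,0.016,0,0.3,0,-0.038,0.03,0,0.3,0,-0.038,0.03,0,0.3,0,-0.023,0.019,0,0.3,0,0,0,0,0.3,0,0,0,0,0.3]}}

```text
t: 26.85
tool_pos: [0.4282, -0.0689, 0.0919]
eef_rot: [1.18, 1.229, -1.179]
wrist_force: [0.9, 0.4, 0.6]
finger_gap: 0.0657
```

Run:
```python
from h import *
crop("side",220,160,120,110,5,"s22.png",1.3)
plan([.427,-.0705,.01],.04,3)
def cyl(n,x,y,r,z):
    a=np.linspace(0,2*np.pi,90);return np.array([pr(n,[x+r*np.cos(t),y+r*np.sin(t),z]) for t in a])
c=cyl("side",.427,-.0705,.018,.0);print("base",c.min(0),c.max(0));c=cyl("side",.427,-.0705,.013,.038);print("nose",c.min(0),c.max(0))
```

```text
pos [ 0.4286 -0.0687  0.092 ] xaxis [ 5.e-04  9.e-04 -1.e+00] yaw 0.0408 dyaw -0.0008 D [-0.0016 -0.0018 -0.082 ] q7 -0.192 gap 0.0657 F [ 0.7 -0.1 -0.6] t 26.9
0.0273,-0.0006,0.0006,0.0003
0.0273,-0.0006,0.0006,0.0003
0.0273,-0.0006,0.0006,0.0003
base [265.35648117 238.70878743] [279.53812849 248.45647877]
nose [266.95067798 228.89213618] [277.41224293 235.87958905]
```

View pics/s22.png

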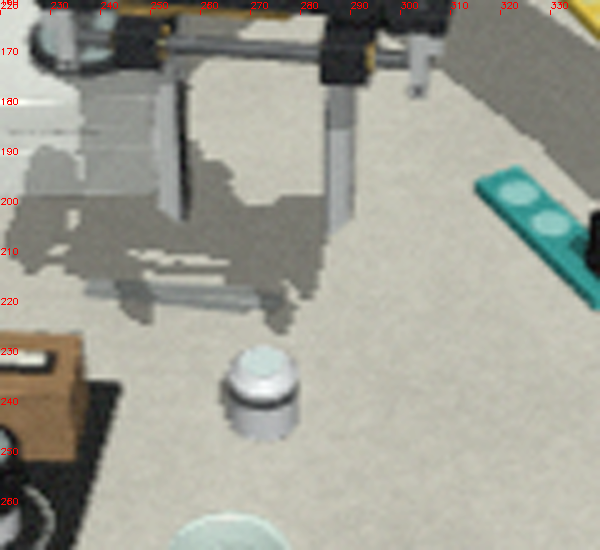

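The lens is where predicted (cols 265.6–279.6). Descend to a tip height of about 8 mm.

Call:
{"op": "play_rows", "data": {"series": [0.03,-0.001,0.001,0,0.3,0.04,0,0.001,0,0.35,0.035,0,0,0,0.4,0.015,0,0,0,0.4,0.005,0,0,0,0.45,0,0,0,0,0.45]}}

```text
t: 27.65
tool_pos: [0.4272, -0.0705, -0.0333]
eef_rot: [1.179, 1.23, -1.178]
wrist_force: [-0.4, 0.1, 0.8]
finger_gap: 0.0517
```

Run:
```python
from h import *
crop("side",220,180,110,100,6,"s23.png",1.3)
plan([.427,-.0705,-.037],.04,1)
```

```text
pos [ 0.4273 -0.0708 -0.0329] xaxis [ 1.e-04  8.e-04 -1.e+00] yaw 0.0411 dyaw -0.0011 D [-0.0003  0.0003 -0.0041] q7 -0.546 gap 0.0518 F [ 0.3  0.3 -0.2] t 27.7
0.0041,-0.0003,-0.0003,0.0011
```

View pics/s23.png

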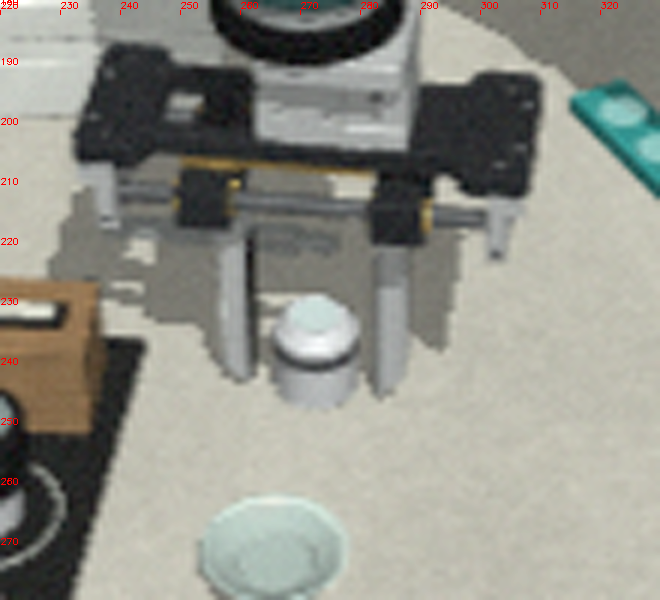

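Well centred. Down 4 mm more, close, and watch the force.

Call:
{"op": "play_rows", "data": {"series": [0.002,0,0,0,0.45,0.002,0,0,0,0.5,0,0,0,0,0.55,0,0,0,0,0.62,0,0,0,0,0.7,0,0,0,0,0.8,0,0,0,0,0.85]}}

```text
t: 28.58
tool_pos: [0.4269, -0.0718, -0.0364]
eef_rot: [1.18, 1.227, -1.18]
wrist_force: [-0.4, -1.1, 0.4]
finger_gap: 0.0354
```

Call:
{"op": "play_rows", "data": {"series": [-0.005,0,0,0,0.85,-0.02,0,0,0,0.85,-0.04,0,0,0,0.85,-0.04,0,0,0,0.85,-0.025,0,0,0,0.85,0,0,0,0,0.85]}}

```text
t: 29.32
tool_pos: [0.4276, -0.0722, 0.0948]
eef_rot: [1.182, 1.224, -1.179]
wrist_force: [0.5, -0.6, -1.8]
finger_gap: 0.0353
```

Run:
```python
from h import *
crop("side",220,140,110,110,5,"s24.png",1.3)
plan([.540,.1004,.09],.04)
```

```text
pos [ 0.4266 -0.0722  0.0937] xaxis [ 8.e-04 -5.e-04 -1.e+00] yaw 0.0388 dyaw 0.0012 D [ 0.1134  0.1726 -0.0037] q7 -0.38 gap 0.0352 F [ 0.4  0.3 -1.8] t 29.375
0.0009,0.0300,-0.0420,-0.0003
0.0009,0.0300,-0.0420,-0.0003
0.0009,0.0300,-0.0420,-0.0003
0.0009,0.0300,-0.0420,-0.0003
```

View pics/s24.png

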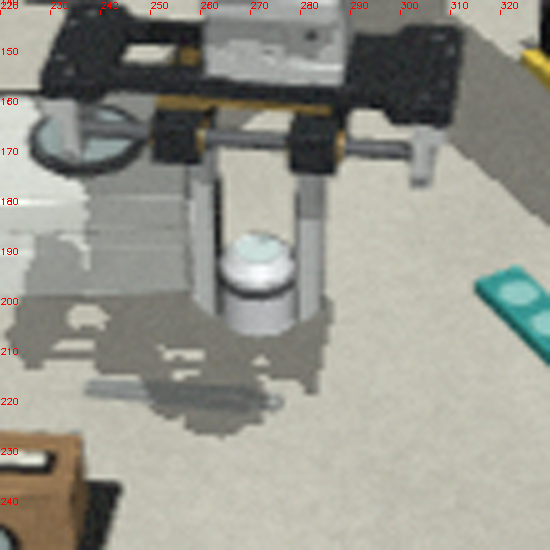

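Held upright. Move to the middle circle (0.540, 0.100).

Call:
{"op": "play_rows", "data": {"series": [0,0.015,-0.021,0,0.85,0,0.026,-0.037,0,0.85,0,0.028,-0.04,0,0.85,0,0.027,-0.038,0,0.85,0,0.016,-0.024,0,0.85,0,0.006,-0.01,0,0.85,0,0,0,0,0.85,0,0,0,0,0.85]}}

```text
t: 30.38
tool_pos: [0.5367, 0.1008, 0.0929]
eef_rot: [1.179, 1.227, -1.183]
wrist_force: [0.8, -0.2, -0.9]
finger_gap: 0.0355
```

Run:
```python
from h import *
plan([.540,.0995,-.015],.04,3)
```

```text
pos [0.5367 0.1008 0.0929] xaxis [-0.0018 -0.0018 -1.    ] yaw 0.0382 dyaw 0.0018 D [ 0.0033 -0.0013 -0.1079] q7 -0.653 gap 0.0355 F [ 0.8 -0.2 -0.9] t 30.375
0.0360,0.0011,0.0004,-0.0006
0.0360,0.0011,0.0004,-0.0006
0.0360,0.0011,0.0004,-0.0006
```

Call:
{"op": "play_rows", "data": {"series": [0.02,0.001,0,0,0.85,0.035,0,0,0,0.85,0.035,0,0,0,0.85,0.015,0,0,0,0.85,0,0,0,0,0.85,0,0,0,0,0.85]}}

```text
t: 31.12
tool_pos: [0.5398, 0.1029, -0.0104]
eef_rot: [1.181, 1.226, -1.179]
wrist_force: [-0.0, 0.6, -0.8]
finger_gap: 0.0351
```

Run:
```python
from h import *
crop("side",150,210,110,110,6,"s25.png",1.3)
plan([.540,.0995,-.0324],.04,1)
def cyl(n,x,y,r,z):
    a=np.linspace(0,2*np.pi,90);return np.array([pr(n,[x+r*np.cos(t),y+r*np.sin(t),z]) for t in a])
z=manip.state()["tool_pos"][2]+.0364
c=cyl("side",.54,.1004,.018,z);print("base",c.min(0),c.max(0))
```

```text
pos [ 0.5399  0.103  -0.0103] xaxis [ 2.2e-03  5.0e-04 -1.0e+00] yaw 0.0392 dyaw 0.0008 D [ 0.0001 -0.0035 -0.0221] q7 -0.767 gap 0.0353 F [-0.1 -0.2 -0.8] t 31.175
0.0221,-0.0001,0.0035,-0.0008
base [200.31565211 274.52386305] [216.39075715 286.54889709]
```

View pics/s25.png

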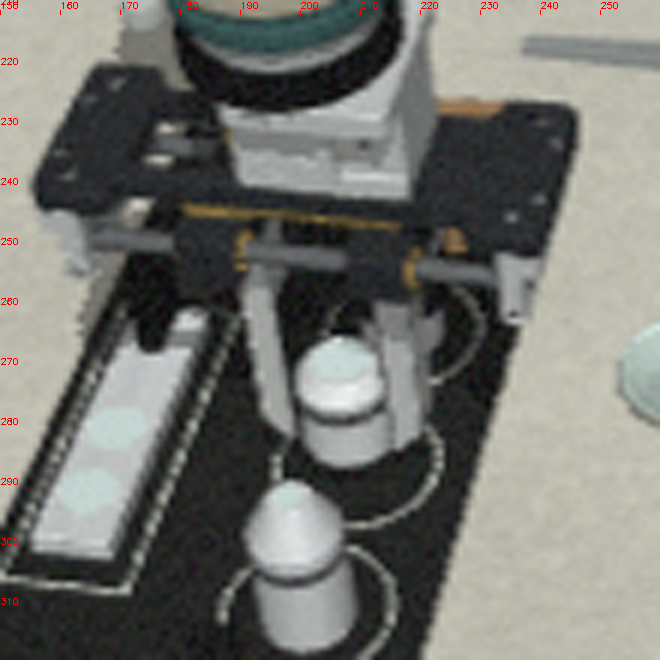

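Correct −3.5 mm in y and set down.

Call:
{"op": "play_rows", "data": {"series": [0.006,0,0.002,0,0.85,0.006,0,0.0015,0,0.85,0.005,0,0,0,0.85,0.003,0,0,0,0.85,0.001,0,0,0,0.85,0,0,0,0,0.85]}}

```text
t: 31.92
tool_pos: [0.5387, 0.0993, -0.0323]
eef_rot: [1.18, 1.228, -1.18]
wrist_force: [-0.8, -0.0, 1.5]
finger_gap: 0.0349
```

Run:
```python
from h import *
plan([.540,.0995,-.0324],.04,1)
```

```text
pos [ 0.5387  0.0993 -0.0323] xaxis [-3.e-04 -3.e-04 -1.e+00] yaw 0.0397 dyaw 0.0003 D [ 0.0013  0.0002 -0.0001] q7 -0.785 gap 0.0349 F [-0.8 -0.   1.5] t 31.925
0.0001,0.0013,-0.0001,-0.0003
```

Call:
{"op": "play_rows", "data": {"series": [0.0005,0,0,0,0.85,0,0,0,0,0.6,0,0,0,0,0.5,0,0,0,0,0.4,0,0,0,0,0.4,-0.02,0,0,0,0.4,-0.04,0,0,0,0.4,-0.05,0,0,0,0.4,-0.05,0,0,0,0.4,0,0,0,0,0.4]}}

```text
t: 33.17
tool_pos: [0.5419, 0.1004, 0.1306]
eef_rot: [1.185, 1.223, -1.174]
wrist_force: [0.4, -0.3, -0.7]
finger_gap: 0.0563
```

Call:
{"op": "play_rows", "data": {"series": [0,-0.03,0,0,0.4,0,-0.03,0.03,0,0.4,0,-0.03,0.05,0,0.4,0,-0.03,0.05,0,0.4,0,0,0.05,0,0.4,0,0,0.05,0,0.4,0,0,0.05,0,0.4,0,0,0.03,0,0.4,0,0,0,0,0.4,0,0,0,0,0.4]}}

```text
t: 34.42
tool_pos: [0.4309, -0.2138, 0.1264]
eef_rot: [1.18, 1.23, -1.179]
wrist_force: [-0.2, 0.1, -0.6]
finger_gap: 0.0566
```

Run:
```python
from h import *
crop("side",130,220,130,140,5,"s26.png",1.3)
crop("top",140,150,150,90,5,"t26.png",1.5)
s=manip.state();print(s["tool_pos"],s["t"])
```

```text
[ 0.43127613 -0.21345489  0.12680298] 34.525
```

View pics/s26.png

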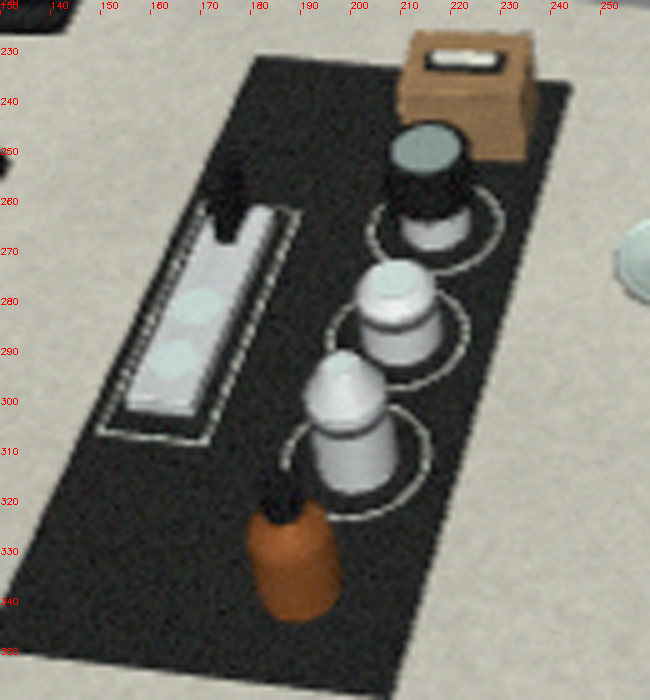

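View pics/t26.png

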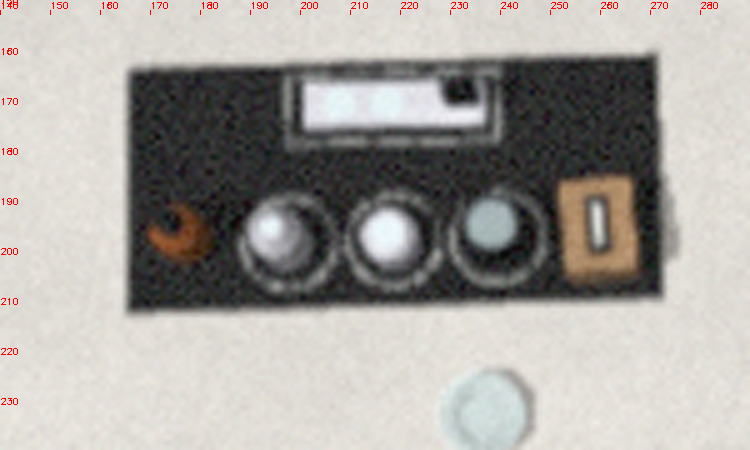

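All pieces stand in their outlines. A quick number check before handing in.

Run:
```python
from h import *
c=np.array([.580,.102]);a=.04;R=np.array([[np.cos(a),-np.sin(a)],[np.sin(a),np.cos(a)]])
for nm,x,y,z in(("long",270,229,.068),("short",387,236,.042),("eye",490,223,.056),("slider",394,105,.014),("bottle",167,219,.074),("tissue",598,229,.049)):
    print(nm,(R.T@(bp("top",*c2p(x,y,140,150,5),z)[:2]-c)*1e3).round(1))
for nm,x,y,z in(("long",341,364,.068),("short",396,286,.042),("eye",429,149,.056)):
    print("side",nm,(R.T@(bp("side",*c2p(x,y,130,220,5),z)[:2]-c)*1e3).round(1))
s=manip.state();print(s["wrist_force"],np.abs(s["joint_velocities"]).max())
manip.finish_job()
```

```text
long [-40.8  71.4]
short [-42.1  -0.7]
eye [-37.9 -69.6]
slider [53.1 -2.3]
bottle [-33.8 136.6]
tissue [ -42.3 -139.5]
side long [-41.4  71.2]
side short [-43.6   3.1]
side eye [-41.2 -70.1]
[-0.04487043  0.3570353   0.76528291] 0.00553440151702156
the job is handed in; nothing more can be done
```

I handed the job in at about 34.5 s. The slider and all three lenses are in place, and by the cameras each is within about 4 mm of its target. The hand-in gives no verdict.

**Slider:** I drew it level out of the module and laid it in the oblong. By the top camera it ended about 1 mm and 2 mm off centre (mat x +53, y −2 mm; target +52, 0).

**Lenses:** I set each one down under force feedback, and the last pictures show them upright. These are the final positions in the mat frame:

| Lens | Where | Top camera x, y (mm) | Side camera x, y (mm) | Target (mm) |
|---|---|---|---|---|
| Long objective | by the bottle | −41, +71 | −41, +71 | −40, +70 |
| Short objective | middle | −42, −1 | −44, +3 | −40, 0 |
| Eyepiece | by the tissue box | −38, −70 | −41, −70 | −40, −70 |

**Bottle and tissue box:** they look the same in the first and last pictures. The arm was about 20 cm clear of the placed objects when I handed in.

**What disagreed:**
- **Height reading:** the first grip closed on nothing because the reported tool height is about 45 mm below the fingers' true height in the pictures. I corrected for this from then on, and later contact heights fitted within about 1 mm.
- **Cameras:** the two cameras differ by up to about 4 mm on the short objective and 3 mm on the eyepiece, well inside the tolerance.
- **Bottle estimate:** it comes out about 6 mm off its stated line in mat x. I think this is a poor reading of the cap pixel, since it was not seen to move.

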